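Check-weigh and nest the sample cups

TASK

Heavy and light stacking sample cups have been mixed up on the bench and look alike: stand the brass reference weight on one pan of the balance, then weigh the loose cups one at a time against it on the other pan. Nest every cup that is heavier than the weight squarely and fully home on the stack begun in the square tray, and every lighter one likewise on the stack in the round tray, leaving both stacks upright in their trays. Finally put the weight back upright on its rubber pad, leave the balance empty and level, and leave the petri dish, slide box and marker pen alone.

Things in the scene. Friction and masses are not known exactly. Their poses are not given: they have to be found in the camera images.
- cup_1_mid (a point): Loose aluminium stacking cup to be sorted, alike to look at: 58 mm tall, top 24 mm straight, 56 mm outside and 51 mm inside diameter, stepping in to a 47 mm foot. Inner floor 28 mm above the underside; a nested cup stands on it, so 28 mm higher than the cup beneath. About 160 g (heavy) or 80 g (light), within 10 %. Point: on the axis half-way up, 29 mm above the underside; z out of the mouth. May be absent.
- cup_2_mid (a point): Loose aluminium stacking cup to be sorted, alike to look at: 58 mm tall, top 24 mm straight, 56 mm outside and 51 mm inside diameter, stepping in to a 47 mm foot. Inner floor 28 mm above the underside; a nested cup stands on it, so 28 mm higher than the cup beneath. About 160 g (heavy) or 80 g (light), within 10 %. Point: on the axis half-way up, 29 mm above the underside; z out of the mouth. May be absent.
- cup_3_mid (a point): Loose aluminium stacking cup to be sorted, alike to look at: 58 mm tall, top 24 mm straight, 56 mm outside and 51 mm inside diameter, stepping in to a 47 mm foot. Inner floor 28 mm above the underside; a nested cup stands on it, so 28 mm higher than the cup beneath. About 160 g (heavy) or 80 g (light), within 10 %. Point: on the axis half-way up, 29 mm above the underside; z out of the mouth. May be absent.
- cup_4_mid (a point): Loose aluminium stacking cup to be sorted, alike to look at: 58 mm tall, top 24 mm straight, 56 mm outside and 51 mm inside diameter, stepping in to a 47 mm foot. Inner floor 28 mm above the underside; a nested cup stands on it, so 28 mm higher than the cup beneath. About 160 g (heavy) or 80 g (light), within 10 %. Point: on the axis half-way up, 29 mm above the underside; z out of the mouth. May be absent.
- cup_5_mid (a point): Loose aluminium stacking cup to be sorted, alike to look at: 58 mm tall, top 24 mm straight, 56 mm outside and 51 mm inside diameter, stepping in to a 47 mm foot. Inner floor 28 mm above the underside; a nested cup stands on it, so 28 mm higher than the cup beneath. About 160 g (heavy) or 80 g (light), within 10 %. Point: on the axis half-way up, 29 mm above the underside; z out of the mouth. May be absent.
- square_first_mid (a point): The first cup of the heavy stack, the same shape as the others, loose, standing in the square tray; it is a heavy one and stays where it is. The point is on its axis half-way up (29 mm above its underside).
- round_first_mid (a point): The first cup of the light stack, the same shape as the others, loose, standing in the round tray; it is a light one and stays where it is. The point is on its axis half-way up (29 mm above its underside).
- square_tray_floor (a point): Square steel tray for the heavy stack, fixed, 150 mm by 150 mm, rim 16 mm high, 4 mm thick. The point is the centre of its inner floor.
- round_tray_floor (a point): Round steel tray for the light stack, fixed, 150 mm across, rim 16 mm high, 4 mm thick. The point is the centre of its inner floor.
- pan_left_top (a point): Centre of the inner floor of the balance's left pan: a round steel pan, 122 mm across, with a rim 12 mm above its floor, about 97 mm above the table when the beam is level. It stays level while it sinks or rises up to 15 mm with the beam, and where on the pan a thing stands makes no difference.
- pan_right_top (a point): The same for the right pan, 250 mm from the left one at the other end of the beam; the two pans are alike. Between them the fixed balance housing carries a white scale plate with a pointer, up to 171 mm above the table.
- beam (a joint): Tilt of the balance's beam, rad: 0 is level, positive means the left pan (the +y end) is down, negative the right pan; stops at +0.12 and -0.12. With a cup on one pan and the reference weight on the other, the beam goes to the stop on the heavier side within about 1 s; empty, it returns to about level.
- weight_mid (a point): Brass reference weight, loose, 120 g, between a heavy and a light cup: a 33 mm round body 15 mm tall, then a 10 mm neck, then a knob 16 mm in diameter from 23 to 36 mm above its underside. The point is on its axis half-way up, 18 mm above its underside.
- weight_pad_top (a point): Centre of the upper face of the fixed black rubber pad on which the reference weight is kept: a disc 60 mm across and 5 mm thick.
- petri: Closed clear petri dish, 94 mm across, 16 mm high. Bystander, to be left alone; the origin is the centre of its underside.
- slide_box: Blue slide box, 100 x 85 x 32 mm. Bystander, to be left alone; the origin is the centre of its underside.
- marker: Black marker pen lying down, 12 mm thick, 140 mm long. Bystander, to be left alone; the origin is the centre of its underside.
Mind the look-alikes: they are no part of the job. What is shaped like the part that bears cup_1_mid but purple or turquoise is not meant. Leave any pink look-alike of the part that bears square_first_mid alone.

How it is judged:
By the outcome, as a careful person would: the job done as asked, in the order asked, and still so for the second after the job is handed in, with the robot touching nothing.
Of cup_1, cup_2, cup_3, cup_4, cup_5 only 3 to 4 are there at a start; the rules pass over those that are not, and their reading is None.
At some moment in a run one of weight may be knocked a few centimetres aside while the robot is not near it.
It also fails if it takes over 210 s, if anything falls off the work surface, if the arm or the gripper's body presses on something with over 40 N, if the wrist force passes 120 N, or if a joint passes its speed limit or range.

ROBOT

A 7-joint arm with a two-finger parallel gripper is mounted at the origin on the work surface. World frame = base frame: x ahead of the robot, y to its left, z up, the work surface at z = 0. Lengths are in m, angles in rad, forces in N, time in s.
With the tool pointing down it reaches from about 0.4 to 0.875 m from the base axis. Payload 6.5 kg.
Tool frame: the origin (TCP) lies at the very end of the fingers, on their centre line; the grasp point (between the pads) lies 19 mm behind it; z points along the fingers, y is the direction in which the jaws open and shut (so a half turn about z gives the same grasp; the last joint's range is limited). The gripper opens to 85 mm and grips with 20 to 120 N. Pads are 22 mm wide; open, the fingers measure 114 mm over their backs; the gripper's body (76 mm by 85 mm) begins 54 mm behind the grasp point. The pads swing forward as they close: fully open they stand 13 mm farther back than shut.
Start: joints at [1.092, 0.536, -0.004, 1.538, 0.003, 1.067, -0.071], TCP at [0.261, -0.595, 0.231] pointing down, gripper open.
Joint ranges: [-2.7, 2.7], [-0.37, 2.16], [-1.27, 1.26], [0.24, 2.4], [-1.31, 4.45], [0.19, 1.91], [-2.76, 2.76]. Speed limits (rad/s): [2.39, 2.39, 3.14, 3.14, 3.14, 3.14, 3.14].

INTERFACE

Orientations are given as a rotation vector (axis times angle).
In Python, from workcell import status, cams, workorder, finder gives the robot as it stands.
- The arm moves only by the tool arm_command, never from a script. Its argument "moves" is a list that holds one entry, the list of rows, each a list of 7 numbers: the finger opening in m, from 0 to 0.0854, then the shift along the tool's x, y, z in m, then the turn, a rotation vector about the tool's x, y, z in degrees. A call has 1 to 20 rows; each row shifts and turns the pose as measured when the row begins, along the tool's axes as they then stand; what a row does not reach is not made up. A row lasts 1/12 s, in which the tool goes at most 41.7 mm and 7.16 degrees, less where a joint would pass 70% of its speed; a pose out of reach is approached as far as the arm can. A call is refused whole if a number of a shift passes 0.0417 or a number of a turn 7.16, either way. A call with a gripper value outside its range is refused whole. The fingers move at their own pace and stop on an object; the grip force is fixed at half the most. Time passes only in rows, so rows that do not move let the fingers close. It gives the time, the measured TCP pose, the force and the opening at its end, in the units of the state.
- status.state(): the state, without advancing time (a new reading comes with each control period).
- cams.snapshot(name): name is "scene" or "top" or "wrist"; returns a dict with "img" (400x640x3 uint8, blue, green, red), "fx", "fy", "cx", "cy" (pixels), "rvec" (rotation vector, rad) and "tvec" (3), from world to camera coordinates, as OpenCV has them; the wrist camera has in their place "T_tool_cam" (4x4, takes a point from camera to tool coordinates, whose origin is the TCP and whose axes are the flange's). Camera axes: x right, y down, z forward; pixel columns grow to the right and rows downward; lengths in m; the calibration is good to about 2 mm. A picture is of the moment at which its call begins: read the wrist's pose just before it. There is no depth.
- workorder.job_done(): hands the job in, once; it reports no verdict.
Trained networks look in a picture, given as the dict that the camera call returned (one of the last four; its "shot" number tells which), for a name from the list of things; names that differ only in an ending like _2 or _b are one class to them, and where a whole thing is asked for, a point or a joint stands for the part that bears it (a point fixed in the world has none). Each returns a list of dicts, best first, with "conf" (0 to 1); they miss things now and then, are a little off and sometimes report something else, mostly with a low value. They report only what shows in the picture. A call takes as long as a camera call. They do not tell look-alikes from the thing itself.
- finder.spot_in(name, picture): "bbox" ([left, top, width, height] in pixels, round what is visible of it).
- finder.pinpoint(name, picture): "pixel" ([column, row] in pixels: a listed point, or the origin of a listed thing).
The state is a dict: "time_s": time; "joint_pos": joint angles; "joint_vel": joint speeds; "tau": joint torques, N m; "tool_pos": TCP position; "orientation": TCP orientation; "wrist_force": force on the tool from outside, world axes, zero at the start; "moment": the same for the moment, N m; "grip_width": opening from 0.0 (shut) to 1.0 (fully open).
Only numpy, scipy, OpenCV 4.12 (cv2) and the standard library are available. Lean on these libraries where they do the work, as an engineer would, in place of code of your own. Each camera call takes 0.05 s, during which the arm holds its last target. There are 200 camera calls.

## Working session

There is one attempt and no reset: what is moved stays moved. The work goes in short steps, Python scripts to look and compute and a tool call to move; the robot and the scene stay as the last step left them, time stands still between calls to the robot, and variables do not carry over. Pictures are saved under pics/ and viewed, about 12 in all and at most 16, crops included, and the job is handed in when it is done.

Besides the shell and the picture viewer there is one more tool, called after "Request:" by a JSON object that holds its "api" and its "payload", one argument or row to a line. arm_command: Moves the arm, as the interface text tells. Its arguments: {"type":"object","properties":{"moves":{"type":"array"}},"required":["moves"]}

```bash
mkdir -p pics; ls; cat > h.py <<'E'
import numpy as np, cv2
from workcell import status, cams, workorder, finder
R=lambda v: cv2.Rodrigues(np.array(v,float))[0]
def pose():
    s=status.state(); return np.array(s["tool_pos"]),R(s["orientation"]),s
def campose(p,tool=None):
    """world->cam R,t"""
    if "rvec" in p: return R(p["rvec"]),np.array(p["tvec"],float).ravel()
    tp,tr=tool; T=np.array(p["T_tool_cam"]); Rc=tr@T[:3,:3]; c=tr@T[:3,3]+tp
    return Rc.T,-Rc.T@c
def onplane(p,px,z,tool=None):
    r,t=campose(p,tool); d=r.T@np.array([(px[0]-p["cx"])/p["fx"],(px[1]-p["cy"])/p["fy"],1]); c=-r.T@t
    return c+d*(z-c[2])/d[2]
def proj(p,X,tool=None):
    r,t=campose(p,tool); q=r@np.array(X,float)+t
    return [round(q[0]/q[2]*p["fx"]+p["cx"],1),round(q[1]/q[2]*p["fy"]+p["cy"],1)]
E
cat > a.py <<'E'
from h import *
np.set_printoptions(precision=3,suppress=True)
tp,tr,s=pose(); print(s["time_s"],tp,tr)
Z=dict(cup_1_mid=.029,square_first_mid=.033,round_first_mid=.033,square_tray_floor=.004,round_tray_floor=.004,pan_left_top=.097,pan_right_top=.097,weight_mid=.023,weight_pad_top=.005,petri=0,slide_box=0,marker=0)
for n in ("scene","top"):
    p=cams.snapshot(n); cv2.imwrite(f"pics/{n}0.png",p["img"])
    r,t=campose(p); print(n,p["fx"],-r.T@t)
    for k,z in Z.items():
        for d in finder.pinpoint(k,p)[:9]:
            if d["conf"]>.2: print(k,round(d["conf"],2),np.round(d["pixel"]),onplane(p,d["pixel"],z))
E
python3 a.py
```

```text
pics
0.0 [ 0.26  -0.595  0.23 ] [[ 0.916  0.401 -0.001]
 [ 0.401 -0.916  0.002]
 [-0.    -0.002 -1.   ]]
scene 456.2076385077083 [1.396 0.307 0.713]
cup_1_mid 0.95 [299. 208.] [ 0.454 -0.001  0.029]
cup_1_mid 0.79 [321. 188.] [0.34  0.028 0.029]
cup_1_mid 0.62 [213. 218.] [ 0.554 -0.2    0.029]
cup_1_mid 0.45 [328. 223.] [0.495 0.09  0.029]
square_first_mid 0.89 [433. 235.] [0.481 0.348 0.033]
square_first_mid 0.73 [400. 200.] [0.348 0.252 0.033]
square_first_mid 0.71 [502. 250.] [0.499 0.507 0.033]
round_first_mid 0.66 [163. 193.] [ 0.489 -0.378  0.033]
round_first_mid 0.32 [435. 235.] [0.48  0.353 0.033]
square_tray_floor 0.85 [433. 235.] [0.443 0.35  0.004]
round_tray_floor 0.91 [173. 200.] [ 0.472 -0.363  0.004]
pan_left_top 0.58 [318. 234.] [0.633 0.101 0.097]
pan_right_top 0.75 [214. 220.] [ 0.643 -0.143  0.097]
pan_right_top 0.69 [166. 193.] [ 0.569 -0.308  0.097]
weight_mid 0.6 [162. 226.] [ 0.611 -0.311  0.023]
weight_pad_top 0.73 [164. 231.] [ 0.609 -0.31   0.005]
petri 0.89 [405. 277.] [0.61  0.298 0.   ]
petri 0.59 [435. 234.] [0.432 0.355 0.   ]
slide_box 0.81 [400. 203.] [0.314 0.251 0.   ]
marker 0.6 [252. 180.] [ 0.311 -0.194  0.   ]
top 363.7304344395788 [0.424 0.064 0.965]
cup_1_mid 0.94 [340. 219.] [ 0.441 -0.003  0.029]
cup_1_mid 0.93 [302. 198.] [0.499 0.094 0.029]
square_first_mid 0.79 [140. 204.] [0.494 0.507 0.033]
round_first_mid 0.65 [486. 196.] [ 0.492 -0.381  0.033]
square_tray_floor 0.64 [208. 215.] [0.461 0.342 0.004]
round_tray_floor 0.98 [474. 200.] [ 0.484 -0.363  0.004]
pan_left_top 0.45 [243. 278.] [0.309 0.234 0.097]
pan_right_top 0.9 [396. 133.] [ 0.647 -0.14   0.097]
weight_mid 0.46 [454. 150.] [ 0.616 -0.31   0.023]
weight_pad_top 0.64 [451. 149.] [ 0.621 -0.309  0.005]
petri 0.83 [225. 160.] [0.607 0.299 0.   ]
slide_box 0.84 [244. 274.] [0.304 0.25  0.   ]
marker 0.82 [410. 264.] [ 0.319 -0.184  0.   ]
```

View pics/top0.png

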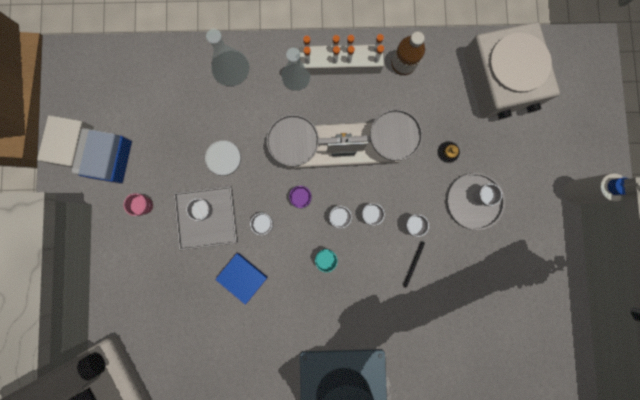

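View pics/scene0.png

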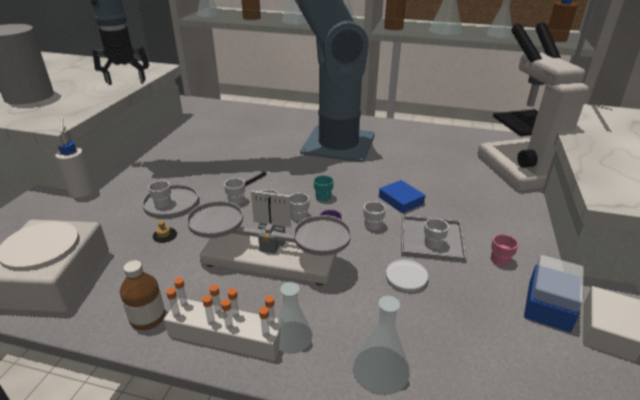

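The top view shows four loose silver cups at about (261,223), (340,216), (372,213) and (416,225). The stack starters are at (200,210) in the square tray and (488,195) in the round tray.

The look-alikes are purple (300,197), turquoise (325,260) and pink (138,204), so they are not part of the job. The pans are at (293,141) and (395,136), and the weight on its pad is at (452,151). I'll take the weight first.

Request:
{"api": "arm_command", "payload": {
  "moves": [
    [[0.05, 0, 0, 0, 0, 0, -6.64], [0.05, 0, 0, 0, 0, 0, -6.64], [0.05, 0, 0, 0, 0, 0, -6.64], [0.05, 0, 0, 0, 0, 0, -6.64], [0.05, 0, 0, 0, 0, 0, -6.64], [0.05, 0, 0, 0, 0, 0, -6.64], [0.05, 0, 0, 0, 0, 0, -6.64], [0.05, 0, 0, 0, 0, 0, -6.64], [0.05, 0, 0, 0, 0, 0, -6.64], [0.05, 0, 0, 0, 0, 0, -6.64], [0.05, 0.026, 0.032, 0, 0, 0, 0], [0.05, 0.026, 0.032, 0, 0, 0, 0], [0.05, 0.026, 0.032, 0, 0, 0, 0], [0.05, 0.026, 0.032, 0, 0, 0, 0], [0.05, 0.026, 0.032, 0, 0, 0, 0], [0.05, 0.026, 0.032, 0, 0, 0, 0], [0.05, 0.026, 0.032, 0, 0, 0, 0], [0.05, 0.026, 0.032, 0, 0, 0, 0], [0.05, 0.026, 0.032, 0, 0, 0, 0], [0.05, 0, 0, 0, 0, 0, 0]]
  ]
}}

```text
time_s: 2.97
tool_pos: [0.5378, -0.3438, 0.2291]
orientation: [2.166, 2.273, -0.005]
wrist_force: [0.5, 1.4, -0.6]
grip_width: 0.582
```

```bash
cat > w.py <<'E'
# usage: w.py picname name:z ...   look with the wrist camera, give world positions
from h import *
import sys
np.set_printoptions(precision=4,suppress=True)
tp,tr,s=pose(); p=cams.snapshot("wrist")
if sys.argv[1]!="-": cv2.imwrite(f"pics/{sys.argv[1]}.png",p["img"])
yaw=np.degrees(np.arctan2(tr[1,0],tr[0,0]))
print("t",s["time_s"],"tcp",tp,"yaw",round(yaw,2),"tilt",tr[:2,2],"w",s["grip_width"],"F",s["wrist_force"])
if "-c" in sys.argv: print(p["fx"],p["T_tool_cam"])
for a in sys.argv[2:]:
    if ":" not in a: continue
    k,z=a.split(":")
    for d in finder.pinpoint(k,p)[:5]:
        if d["conf"]>.2:
            X=onplane(p,d["pixel"],float(z),(tp,tr)); e=tr.T@(X-tp)
            print(k,round(d["conf"],2),np.round(d["pixel"]),X[:2],"tool dx,dy",e[:2])
E
python3 w.py w1 -c weight_mid:.023 weight_pad_top:.005 pan_right_top:.097 round_first_mid:.033
```

```text
t 2.9667 tcp [ 0.5378 -0.3438  0.2291] yaw 92.75 tilt [-0.0009 -0.0036] w 0.5816262894008851 F [ 0.4822  1.4371 -0.605 ]
294.38186872137896 [[ 0.0007 -0.9588 -0.2842  0.0711]
 [ 1.      0.0005  0.0006 -0.    ]
 [-0.0004 -0.2842  0.9588 -0.1419]
 [ 0.      0.      0.      1.    ]]
weight_mid 0.79 [385. 141.] [ 0.614  -0.3069] tool dx,dy [0.0339 0.0781]
round_first_mid 0.75 [279. 201.] [ 0.4923 -0.3837] tool dx,dy [-0.037  -0.0471]
round_first_mid 0.49 [381. 139.] [ 0.6071 -0.3044] tool dx,dy [0.0367 0.0713]
```

Request:
{"api": "arm_command", "payload": {
  "moves": [
    [[0.05, 0, 0, 0, 0, 0, 2.75], [0.05, 0.011, 0.026, 0.02, 0, 0, 0], [0.05, 0.011, 0.026, 0.03, 0, 0, 0], [0.05, 0.011, 0.026, 0.03, 0, 0, 0], [0.05, 0, 0, 0.03, 0, 0, 0], [0.05, 0, 0, 0, 0, 0, 0]]
  ]
}}

```text
time_s: 3.72
tool_pos: [0.6017, -0.3416, 0.1169]
orientation: [2.259, 2.168, -0.03]
wrist_force: [-2.4, -1.4, -1.5]
grip_width: 0.587
```

```bash
python3 w.py w2 weight_mid:.023 weight_pad_top:.005
```

```text
t 3.7167 tcp [ 0.6017 -0.3416  0.1169] yaw 87.64 tilt [-0.0063 -0.0207] w 0.5867006572549929 F [-2.4055 -1.3544 -1.5321]
weight_pad_top 0.58 [334. 147.] [ 0.616  -0.3058] tool dx,dy [0.0388 0.0134]
```

View pics/w2.png

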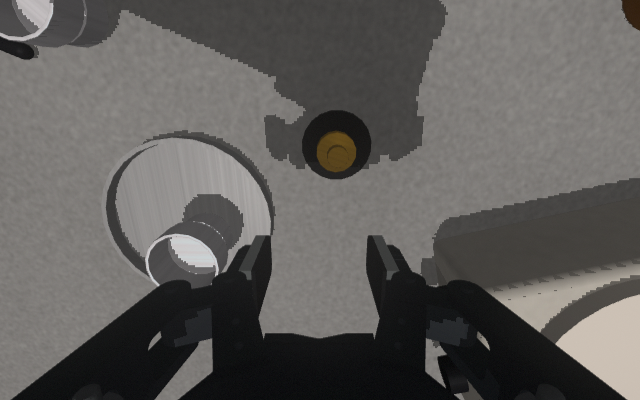

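The wrist view shows the weight's knob at (337,152), centred on its pad at (336,145). The lag between rows calls for closed-loop corrections, so I'll write a helper for that.

```bash
cat > go.py <<'E'
# go.py x y z : shift and turn (tool axes, deg) from here to a straight-down pose, jaws along world x
from h import *
import sys
np.set_printoptions(precision=4,suppress=True)
def go(x,y,z):
    tp,tr,s=pose(); D=np.array([[0,1,0],[1,0,0],[0,0,-1.]])
    print("t",round(s["time_s"],2),"tcp",tp,"w",round(s["grip_width"],3),"F",np.array(s["wrist_force"]))
    print("shift",tr.T@(np.array([x,y,z])-tp),"turn",np.degrees(cv2.Rodrigues(tr.T@D)[0].ravel()),"world d",np.array([x,y,z])-tp)
if __name__=="__main__": go(*map(float,sys.argv[1:4]))
E
python3 - <<'E'
from h import *
import go
tp,tr,s=pose(); p=cams.snapshot("wrist")
print(onplane(p,(337,153),.041,(tp,tr)),onplane(p,(336.5,145),.005,(tp,tr)))
go.go(.615,-.307,.024)
E
```

```text
[ 0.6221 -0.308   0.041 ] [ 0.624  -0.3073  0.005 ]
t 3.92 tcp [ 0.6064 -0.3432  0.1258] w 0.583 F [-0.9906 -0.4398  0.1593]
shift [0.0391 0.0064 0.1009] turn [ 0.3567  1.4631 -2.3764] world d [ 0.0086  0.0362 -0.1018]
```

Request:
{"api": "arm_command", "payload": {
  "moves": [
    [[0.05, 0.01, 0.002, 0, 0.1, 0.4, -0.6], [0.05, 0.01, 0.002, 0, 0.1, 0.4, -0.6], [0.05, 0.01, 0.002, 0, 0.1, 0.4, -0.6], [0.05, 0.01, 0.002, 0, 0.1, 0.3, -0.6], [0.05, 0, 0, 0, 0, 0, 0], [0.05, 0, 0, 0, 0, 0, 0]]
  ]
}}

```text
time_s: 4.42
tool_pos: [0.6186, -0.3023, 0.1344]
orientation: [2.213, 2.218, 0.008]
wrist_force: [0.1, -0.0, -0.2]
grip_width: 0.582
```

```bash
python3 go.py .616 -.308 .024;  python3 w.py w3 weight_mid:.023 weight_pad_top:.005; python3 go.py .616 -.308 .024
```

```text
t 4.42 tcp [ 0.6186 -0.3023  0.1344] w 0.582 F [ 0.1025 -0.01   -0.1567]
shift [-0.0055 -0.0036  0.1104] turn [0.5243 0.117  0.1262] world d [-0.0026 -0.0057 -0.1104]
t 4.4167 tcp [ 0.6186 -0.3023  0.1344] yaw 90.13 tilt [ 0.0092 -0.002 ] w 0.5820611210669208 F [ 0.1025 -0.01   -0.1567]
weight_mid 0.88 [313. 193.] [ 0.6152 -0.3048] tool dx,dy [-0.0023 -0.0044]
weight_pad_top 0.86 [316. 187.] [ 0.6175 -0.304 ] tool dx,dy [-0.0015 -0.0022]
weight_pad_top 0.33 [186. 240.] [ 0.4867 -0.3598] tool dx,dy [-0.057  -0.1332]
weight_pad_top 0.28 [63. 61.] [ 0.4051 -0.1947] tool dx,dy [ 0.1083 -0.2144]
t 4.57 tcp [ 0.6182 -0.303   0.1338] w 0.589 F [-0.4116  0.1046  0.6061]
shift [-0.0048 -0.0031  0.1098] turn [0.4861 0.1198 0.0618] world d [-0.0022 -0.005  -0.1098]
```

Request:
{"api": "arm_command", "payload": {
  "moves": [
    [[0.05, -0.002, -0.001, 0.015, 0.2, 0, 0], [0.05, -0.002, -0.001, 0.02, 0.2, 0, 0], [0.05, 0, 0, 0.02, 0, 0, 0], [0.05, 0, 0, 0.02, 0, 0, 0], [0.05, 0, 0, 0.015, 0, 0, 0], [0.05, 0, 0, 0.008, 0, 0, 0], [0.05, 0, 0, 0.004, 0, 0, 0], [0.05, 0, 0, 0, 0, 0, 0], [0.05, 0, 0, 0, 0, 0, 0]]
  ]
}}

```text
time_s: 5.32
tool_pos: [0.6122, -0.3127, 0.0201]
orientation: [-2.226, -2.217, 0.01]
wrist_force: [-0.4, -0.2, 0.3]
grip_width: 0.589
```

```bash
python3 go.py .616 -.306 .024
```

```text
t 5.32 tcp [ 0.6122 -0.3127  0.0201] w 0.589 F [-0.3978 -0.191   0.3428]
shift [ 0.0067  0.0038 -0.004 ] turn [-0.2629  0.2588 -0.247 ] world d [0.0038 0.0067 0.0039]
```

Request:
{"api": "arm_command", "payload": {
  "moves": [
    [[0.05, 0.004, 0.002, -0.002, 0, 0, 0], [0.05, 0.003, 0.002, -0.001, 0, 0, 0], [0.05, 0, 0, 0, 0, 0, 0], [0, 0, 0, 0, 0, 0, 0], [0, 0, 0, 0, 0, 0, 0], [0, 0, 0, 0, 0, 0, 0], [0, 0, 0, 0, 0, 0, 0], [0, 0, 0, 0, 0, 0, 0], [0, 0, 0, 0, 0, 0, 0]]
  ]
}}

```text
time_s: 6.07
tool_pos: [0.6195, -0.3058, 0.0278]
orientation: [2.222, 2.212, -0.006]
wrist_force: [0.3, -0.3, -1.0]
grip_width: 0.152
```

```bash
python3 go.py .647 -.14 .19
```

```text
t 6.07 tcp [ 0.6195 -0.3058  0.0278] w 0.152 F [ 0.2523 -0.2786 -0.9943]
shift [ 0.1648  0.0271 -0.1633] turn [ 0.0923  0.4134 -0.2351] world d [0.0275 0.1658 0.1622]
```

Request:
{"api": "arm_command", "payload": {
  "moves": [
    [[0, 0, 0, 0, 0, 0, 0], [0, 0, 0, 0, 0, 0, 0], [0, 0, 0, -0.005, 0, 0, 0], [0, 0, 0, -0.01, 0, 0, 0], [0, 0, 0, -0.015, 0, 0, 0], [0, 0, 0, -0.01, 0, 0, 0], [0, 0, 0, 0, 0, 0, 0], [0, 0, 0, 0, 0, 0, 0]]
  ]
}}

```text
time_s: 6.73
tool_pos: [0.6195, -0.3058, 0.0729]
orientation: [2.222, 2.212, -0.006]
wrist_force: [-1.2, -0.0, -1.7]
grip_width: 0.154
```

```bash
python3 w.py w4; python3 go.py .647 -.14 .19
```

```text
t 6.7333 tcp [ 0.6195 -0.3058  0.0729] yaw 89.74 tilt [ 0.0022 -0.0075] w 0.1541597750972975 F [-1.1965 -0.0349 -1.668 ]
t 6.78 tcp [ 0.6198 -0.306   0.073 ] w 0.155 F [ 0.3636 -0.0081  0.1991]
shift [ 0.1652  0.0268 -0.1182] turn [ 0.1614  0.4446 -0.2611] world d [0.0272 0.166  0.117 ]
```

View pics/w4.png

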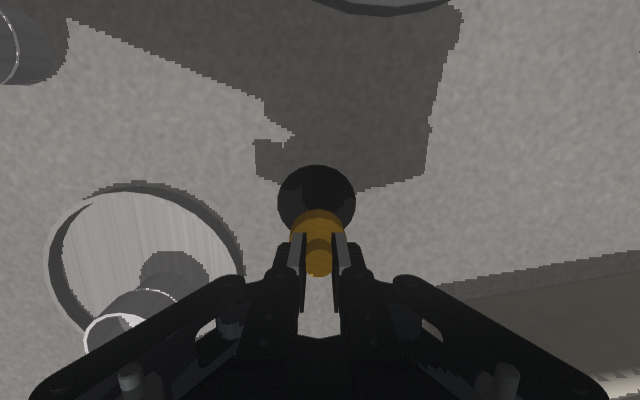

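The weight is held upright by its knob at (318,262). I'll carry it to the right pan.

Request:
{"api": "arm_command", "payload": {
  "moves": [
    [[0, 0, 0, -0.02, 0, 0, 0], [0, 0, 0, -0.03, 0, 0, 0], [0, 0.01, 0.002, -0.03, 0, 0, 0], [0, 0.02, 0.003, -0.02, 0, 0, 0], [0, 0.025, 0.004, -0.01, 0, 0, 0], [0, 0.025, 0.004, 0, 0, 0, 0], [0, 0.025, 0.004, 0, 0, 0, 0], [0, 0.02, 0.003, 0, 0, 0, 0], [0, 0.015, 0.003, 0, 0, 0, 0], [0, 0.01, 0.002, 0, 0, 0, 0], [0, 0.005, 0.001, 0, 0, 0, 0], [0, 0, 0, 0, 0, 0, 0], [0, 0, 0, 0, 0, 0, 0]]
  ]
}}

```text
time_s: 7.87
tool_pos: [0.6441, -0.1462, 0.1827]
orientation: [2.23, 2.209, -0.013]
wrist_force: [0.8, -0.5, -1.0]
grip_width: 0.15
```

```bash
python3 w.py w5 pan_right_top:.097 pan_left_top:.097; python3 go.py .645 -.142 .123
```

```text
t 7.8667 tcp [ 0.6441 -0.1462  0.1827] yaw 89.48 tilt [-0.0039 -0.0076] w 0.14973268475082738 F [ 0.8025 -0.4637 -0.9582]
pan_right_top 0.8 [320. 193.] [ 0.6453 -0.1419] tool dx,dy [0.005  0.0015]
pan_left_top 0.64 [100.  28.] [ 0.4945 -0.0217] tool dx,dy [ 0.1237 -0.1504]
t 8.02 tcp [ 0.644  -0.1472  0.1828] w 0.152 F [-0.0377 -0.1621 -1.0862]
shift [0.0057 0.0012 0.0598] turn [-0.2185  0.4541 -0.6164] world d [ 0.001   0.0052 -0.0598]
```

View pics/w5.png

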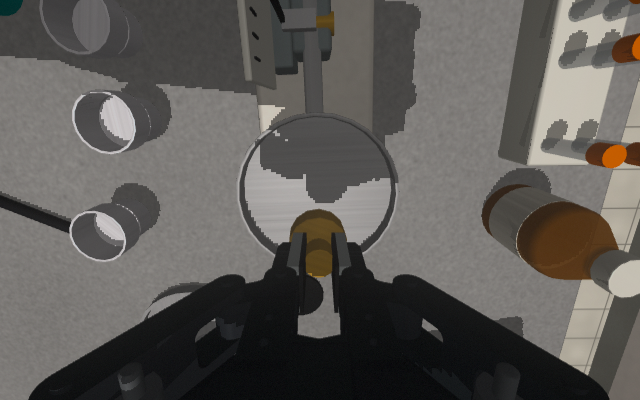

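The weight is over the right pan, whose centre is about (318,190).

Request:
{"api": "arm_command", "payload": {
  "moves": [
    [[0, 0.003, 0.001, 0.01, 0, 0, 0], [0, 0.003, 0, 0.015, 0, 0, 0], [0, 0.001, 0, 0.015, 0, 0, 0], [0, 0.001, 0, 0.01, 0, 0, 0], [0, 0, 0, 0.006, 0, 0, 0], [0, 0, 0, 0.004, 0, 0, 0], [0, 0, 0, 0, 0, 0, 0], [0, 0, 0, 0, 0, 0, 0]]
  ]
}}

```text
time_s: 8.68
tool_pos: [0.6442, -0.1454, 0.1174]
orientation: [2.239, 2.197, -0.016]
wrist_force: [0.8, -0.2, -1.4]
grip_width: 0.152
```

```bash
python3 w.py -; python3 - <<'E'
from h import *
p=cams.snapshot("scene"); cv2.imwrite("pics/s1.png",cv2.resize(p["img"][150:300,120:400],None,fx=2.8,fy=2.8))
E
```

```text
t 8.6833 tcp [ 0.6442 -0.1454  0.1174] yaw 88.92 tilt [-0.0041 -0.0105] w 0.1524703581679831 F [ 0.7585 -0.1704 -1.3689]
```

View pics/s1.png

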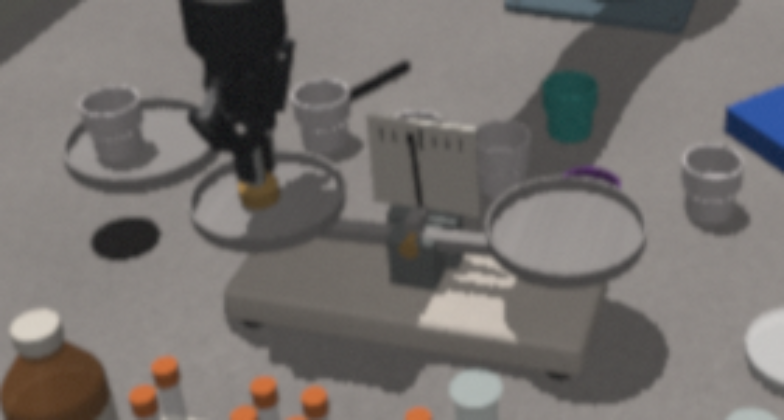

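The weight's body is standing on the right pan at (260,190) in the crop. I'll release it and go to the cups.

Request:
{"api": "arm_command", "payload": {
  "moves": [
    [[0.045, 0, 0, 0, 0, 0, 0], [0.045, 0, 0, 0, 0, 0, 0], [0.045, 0, 0, 0, 0, 0, 0], [0.045, 0, 0, 0, 0, 0, 0], [0.045, 0, 0, -0.01, 0, 0, 0], [0.045, 0, 0, -0.02, 0, 0, 0], [0.07, 0, 0, -0.03, 0, 0, 0], [0.085, 0, 0, -0.03, 0, 0, 0], [0.085, 0, -0.01, -0.01, 0, 0, 0], [0.085, 0.01, -0.025, 0, 0, 0, 0], [0.085, 0.012, -0.03, 0, 0, 0, 0], [0.085, 0.012, -0.03, 0, 0, 0, 0], [0.085, 0.012, -0.03, 0, 0, 0, 0], [0.085, 0.012, -0.03, 0, 0, 0, 0], [0.085, 0.01, -0.015, 0, 0, 0, 0], [0.085, 0.005, -0.008, 0, 0, 0, 0], [0.085, 0, 0, 0, 0, 0, 0], [0.085, 0, 0, 0, 0, 0, 0]]
  ]
}}

```text
time_s: 10.28
tool_pos: [0.4653, -0.0651, 0.2354]
orientation: [2.225, 2.184, 0.0]
wrist_force: [0.1, -0.9, -0.7]
grip_width: 0.997
```

```bash
python3 w.py w6 cup_1_mid:.029 ; python3 - <<'E'
from h import *
p=cams.snapshot("top"); cv2.imwrite("pics/t1.png",p["img"])
for n,z in (("cup_1_mid",.029),("square_first_mid",.033),("weight_mid",.1)):
  for d in finder.pinpoint(n,p)[:8]: print(n,round(d["conf"],2),np.round(d["pixel"]),onplane(p,d["pixel"],z).round(4))
E
python3 go.py .441 -.003 .2
```

```text
t 10.2833 tcp [ 0.4653 -0.0651  0.2354] yaw 88.93 tilt [ 0.017  -0.0171] w 0.9968982553909331 F [ 0.1253 -0.911  -0.6887]
cup_1_mid 0.93 [348.  16.] [0.5023 0.0935] tool dx,dy [0.1627 0.0304]
cup_1_mid 0.85 [202.  78.] [0.3433 0.0352] tool dx,dy [ 0.1014 -0.1274]
cup_1_mid 0.76 [298. 113.] [ 0.447  -0.0033] tool dx,dy [ 0.0649 -0.023 ]
cup_1_mid 0.94 [339. 217.] [ 0.4474 -0.0011  0.029 ]
cup_1_mid 0.64 [326. 257.] [0.3451 0.0369 0.029 ]
cup_1_mid 0.58 [302. 200.] [0.4936 0.0943 0.029 ]
square_first_mid 0.79 [140. 205.] [0.4905 0.5073 0.033 ]
square_first_mid 0.57 [200. 210.] [0.4731 0.3541 0.033 ]
square_first_mid 0.4 [207. 218.] [0.4535 0.3382 0.033 ]
weight_mid 0.74 [400. 135.] [ 0.6403 -0.149   0.1   ]
t 10.58 tcp [ 0.4656 -0.0654  0.2343] w 0.995 F [ 0.1001  0.439  -0.5727]
shift [ 0.0624 -0.0263  0.0329] turn [ 0.8972  0.9144 -1.1262] world d [-0.0246  0.0624 -0.0343]
```

View pics/w6.png

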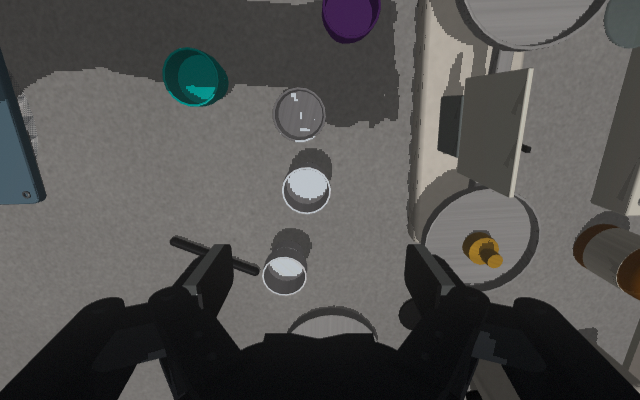

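The view shows cup A at (299,114), B at (306,190) and C at (285,275). The marker's end near C is lower than the fingertips will go. The weight stands on the right pan at (487,252). I'll go over cup A.

Request:
{"api": "arm_command", "payload": {
  "moves": [
    [[0.085, 0.01, -0.004, 0, 0.3, 0.3, -0.3], [0.085, 0.02, -0.007, 0.01, 0.3, 0.3, -0.4], [0.085, 0.015, -0.005, 0.02, 0.3, 0.3, -0.4], [0.085, 0.01, -0.002, 0.03, 0, 0, 0], [0.085, 0.005, 0, 0.03, 0, 0, 0], [0.085, 0, 0, 0.02, 0, 0, 0], [0.085, 0, 0, 0.01, 0, 0, 0], [0.085, 0, 0, 0.005, 0, 0, 0], [0.085, 0, 0, 0, 0, 0, 0], [0.085, 0, 0, 0, 0, 0, 0]]
  ]
}}

```text
time_s: 11.42
tool_pos: [0.45, 0.0025, 0.1042]
orientation: [-2.217, -2.22, -0.007]
wrist_force: [0.1, -0.5, 0.4]
grip_width: 0.994
```

```bash
python3 w.py w7 cup_1_mid:.029; python3 - <<'E'
from h import *
import go
tool=None
print("B,C from w6 rims:")
p=cams.snapshot("wrist")
t6=(np.array([.4653,-.0651,.2354]),R([2.225,2.184,0]))
for q in ((306.5,190),(285,275.5),(299.5,114)): print(onplane(p,q,.058,t6).round(4))
go.go(.447,-.002,.036)
E
```

```text
t 11.4167 tcp [0.45   0.0025 0.1042] yaw 90.06 tilt [0.0003 0.0061] w 0.9941264486405764 F [ 0.1092 -0.5297  0.4152]
cup_1_mid 0.93 [317. 215.] [ 0.4487 -0.0067] tool dx,dy [-0.0097 -0.0014]
cup_1_mid 0.66 [392.  77.] [0.5007 0.0944] tool dx,dy [0.0914 0.0507]
cup_1_mid 0.59 [171. 161.] [0.3401 0.0353] tool dx,dy [ 0.0325 -0.1099]
B,C from w6 rims:
[ 0.4546 -0.086   0.058 ]
[ 0.4247 -0.1957  0.058 ]
[ 0.4498 -0.0032  0.058 ]
t 11.57 tcp [0.4507 0.0021 0.1049] w 0.995 F [ 0.0441 -0.4943  0.092 ]
shift [-0.0045 -0.0038  0.0689] turn [ 0.1276 -0.3294  0.0215] world d [-0.0037 -0.0041 -0.0689]
```

View pics/w7.png

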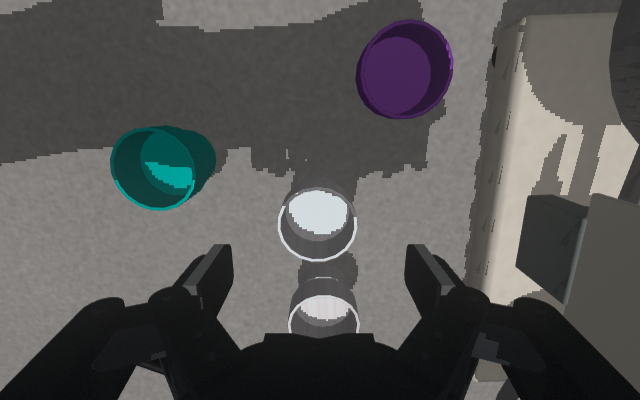

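Cup A's rim centre is at (317,225), which puts it at about y=-0.001. I'll descend.

Request:
{"api": "arm_command", "payload": {
  "moves": [
    [[0.085, 0, -0.001, 0.01, 0, 0, 0], [0.085, -0.001, -0.001, 0.015, 0, 0, 0], [0.085, -0.001, 0, 0.015, 0, 0, 0], [0.085, 0, 0, 0.01, 0, 0, 0], [0.085, 0, 0, 0.007, 0, 0, 0], [0.085, 0, 0, 0.004, 0, 0, 0], [0.085, 0, 0, 0.002, 0, 0, 0], [0.085, 0, 0, 0, 0, 0, 0], [0.085, 0, 0, 0, 0, 0, 0]]
  ]
}}

```text
time_s: 12.32
tool_pos: [0.4531, -0.0007, 0.0411]
orientation: [2.221, 2.215, 0.02]
wrist_force: [-0.2, 0.1, -0.8]
grip_width: 0.996
```

```bash
python3 go.py .449 -.001 .036
```

```text
t 12.32 tcp [ 0.4531 -0.0007  0.0411] w 0.996 F [-0.1997  0.1327 -0.7802]
shift [-0.0004 -0.0041  0.005 ] turn [ 0.7276 -0.2988 -0.1522] world d [-0.0041 -0.0003 -0.0051]
```

Request:
{"api": "arm_command", "payload": {
  "moves": [
    [[0.085, 0, -0.002, 0.002, 0.4, -0.2, 0], [0.085, 0, -0.002, 0.002, 0.3, -0.1, 0], [0.04, 0, 0, 0, 0, 0, 0], [0.04, 0, 0, 0, 0, 0, 0], [0.04, 0, 0, 0, 0, 0, 0], [0.04, 0, 0, 0, 0, 0, 0], [0.04, 0, 0, 0, 0, 0, 0], [0.04, 0, 0, 0, 0, 0, 0], [0.04, 0, 0, 0, 0, 0, 0]]
  ]
}}

```text
time_s: 13.07
tool_pos: [0.45, -0.0004, 0.0387]
orientation: [2.223, 2.217, 0.002]
wrist_force: [-1.1, -0.1, -0.4]
grip_width: 0.626
```

```bash
python3 go.py .64 .108 .24
```

```text
t 13.07 tcp [ 0.45   -0.0004  0.0387] w 0.626 F [-1.1096 -0.1189 -0.4042]
shift [ 0.1088  0.1902 -0.2009] turn [ 0.1456  0.0419 -0.1478] world d [0.19   0.1084 0.2013]
```

Cup A is gripped. I'll lift it and carry it to the left pan.

Request:
{"api": "arm_command", "payload": {
  "moves": [
    [[0.04, 0, 0, -0.01, 0, 0, 0], [0.04, 0, 0, -0.02, 0, 0, 0], [0.04, 0, 0, -0.035, 0, 0, 0], [0.04, 0, 0, -0.035, 0, 0, 0], [0.04, 0, 0, -0.035, 0, 0, 0], [0.04, 0.005, 0.01, -0.025, 0, 0, 0], [0.04, 0.01, 0.02, -0.015, 0, 0, 0], [0.04, 0.015, 0.027, 0, 0, 0, 0], [0.04, 0.017, 0.03, 0, 0, 0, 0], [0.04, 0.017, 0.03, 0, 0, 0, 0], [0.04, 0.015, 0.025, 0, 0, 0, 0], [0.04, 0.012, 0.018, 0, 0, 0, 0], [0.04, 0.008, 0.01, 0, 0, 0, 0], [0.04, 0.005, 0.005, 0, 0, 0, 0], [0.04, 0, 0, 0, 0, 0, 0], [0.04, 0, 0, 0, 0, 0, 0]]
  ]
}}

```text
time_s: 14.4
tool_pos: [0.6265, 0.1062, 0.2307]
orientation: [-2.226, -2.216, 0.001]
wrist_force: [-0.1, -0.8, -0.5]
grip_width: 0.626
```

```bash
python3 w.py w8 pan_left_top:.112;  python3 go.py .634 .106 .153
```

```text
t 14.4 tcp [0.6265 0.1062 0.2307] yaw 89.75 tilt [-0.0009 -0.0004] w 0.6259070090271818 F [-0.1125 -0.8179 -0.5049]
pan_left_top 0.79 [327. 189.] [0.6345 0.1054] tool dx,dy [-0.0008  0.0081]
t 14.5 tcp [0.6263 0.1057 0.2307] w 0.621 F [ 0.0671  0.3265 -0.631 ]
shift [0.0004 0.0077 0.0777] turn [-0.0416  0.0452 -0.2911] world d [ 0.0077  0.0003 -0.0777]
```

View pics/w8.png

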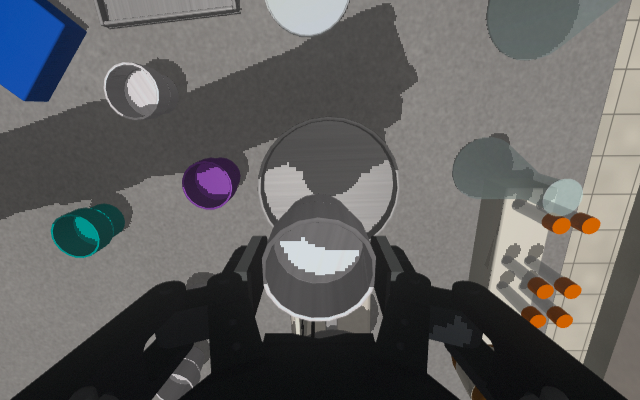

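The cup is centred in the hand, with its rim centre at (319,269) and tool x offset about +1 mm. The pan is at (328,187). Cup D is at (132,90). I'll lower and release.

Request:
{"api": "arm_command", "payload": {
  "moves": [
    [[0.04, 0, 0.002, 0.01, 0, 0, 0], [0.04, 0, 0.003, 0.02, 0, 0, 0], [0.04, 0, 0.002, 0.02, 0, 0, 0], [0.04, 0, 0.001, 0.015, 0, 0, 0], [0.04, 0, 0, 0.008, 0, 0, 0], [0.04, 0, 0, 0.004, 0, 0, 0], [0.04, 0, 0, 0.002, 0, 0, 0], [0.04, 0, 0, 0, 0, 0, 0], [0.04, 0, 0, 0, 0, 0, 0]]
  ]
}}

```text
time_s: 15.25
tool_pos: [0.6324, 0.0996, 0.1486]
orientation: [2.231, 2.208, -0.004]
wrist_force: [-1.4, -0.7, 0.6]
grip_width: 0.627
```

```bash
 python3 go.py .634 .106 .150; python3 - <<'E'
from h import *
p=cams.snapshot("scene"); cv2.imwrite("pics/s2.png",cv2.resize(p["img"][150:300,120:400],None,fx=2.8,fy=2.8))
E
```

```text
t 15.25 tcp [0.6324 0.0996 0.1486] w 0.627 F [-1.3772 -0.7226  0.6465]
shift [ 0.0064  0.0016 -0.0014] turn [ 0.0211  0.2278 -0.5859] world d [0.0016 0.0064 0.0014]
```

View pics/s2.png

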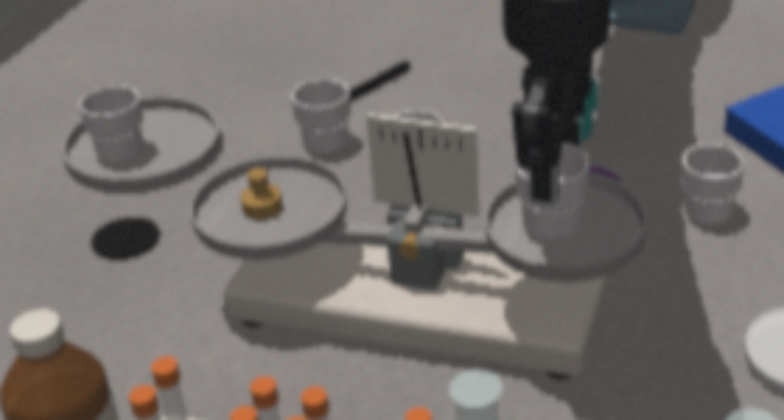

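The cup is in the left pan at about (553,205) and the weight is on the right pan at (261,195). I'll release and weigh, reading the tilt in code from the height of the brass pixels.

Request:
{"api": "arm_command", "payload": {
  "moves": [
    [[0.08, 0, 0, 0, 0, 0, 0], [0.08, 0, 0, 0, 0, 0, 0], [0.08, 0, 0, 0, 0, 0, 0], [0.08, 0, 0, 0, 0, 0, 0], [0.08, 0, 0, -0.01, 0, 0, 0], [0.08, 0, 0, -0.015, 0, 0, 0], [0.08, 0, 0, -0.015, 0, 0, 0], [0.08, 0, 0, -0.01, 0, 0, 0], [0.08, 0, 0, 0, 0, 0, 0], [0.08, 0, 0, 0, 0, 0, 0], [0.08, 0, 0, 0, 0, 0, 0], [0.08, 0, 0, 0, 0, 0, 0], [0.08, 0, 0, 0, 0, 0, 0], [0.08, 0, 0, 0, 0, 0, 0], [0.08, 0, 0, 0, 0, 0, 0], [0.08, 0, 0, 0, 0, 0, 0], [0.08, 0, 0, 0, 0, 0, 0], [0.08, 0, 0, 0, 0, 0, 0]]
  ]
}}

```text
time_s: 16.8
tool_pos: [0.6324, 0.0998, 0.2031]
orientation: [2.229, 2.208, -0.003]
wrist_force: [0.2, -0.0, -0.4]
grip_width: 0.937
```

```bash
cat > beam.py <<'E'
from h import *
import sys
def brass(img):
    o=img[160:250,180:250].astype(int); m=(o[...,2]-o[...,0]>45)&(o[...,1]-o[...,0]>15)
    v,u=np.nonzero(m); return (round(u.mean()+180,1),round(v.mean()+160,1),len(u)) if len(u) else None
def beam():
    p=cams.snapshot("scene"); print("brass now",brass(p["img"]),"weight finder",[np.round(d["pixel"],1) for d in finder.pinpoint("weight_mid",p)[:1]])
    cv2.imwrite(f"pics/{sys.argv[1]}.png",cv2.resize(p["img"][150:300,120:400],None,fx=2.8,fy=2.8)); return p
if __name__=="__main__":
    beam()
E
python3 - <<'E'
import cv2,beam
for n in("s1","s2"):
    im=cv2.resize(cv2.imread(f"pics/{n}.png"),(280,150),interpolation=cv2.INTER_AREA); import numpy as np
    f=np.zeros((400,640,3),np.uint8); f[150:300,120:400]=im; print(n,beam.brass(f))
E
python3 beam.py s3; python3 w.py w9; python3 go.py .634 .1 .15
```

```text
s1 (np.float64(211.0), np.float64(217.3), 36)
s2 (np.float64(212.4), np.float64(218.3), 119)
brass now (np.float64(212.6), np.float64(219.1), 115) weight finder []
t 16.9 tcp [0.6324 0.0997 0.2032] yaw 89.43 tilt [ 0.0015 -0.0043] w 0.9366693118471461 F [-0.232  -0.2999 -0.3902]
t 16.95 tcp [0.6325 0.0998 0.2033] w 0.934 F [0.6381 0.164  0.2841]
shift [0.0005 0.0014 0.0533] turn [ 0.0935  0.2421 -0.5688] world d [ 0.0015  0.0002 -0.0533]
```

View pics/s3.png

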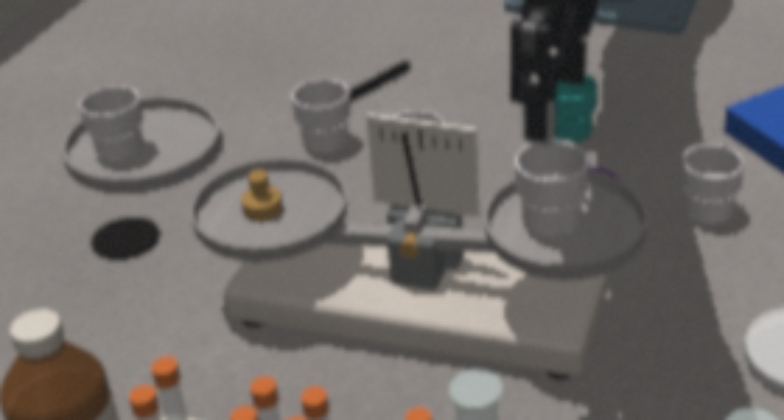

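Cup A is light: the left pan is up at about (565,215) with the cup in it, and brass is at row 219. I'll regrasp it and take it to the round tray.

Request:
{"api": "arm_command", "payload": {
  "moves": [
    [[0.085, 0, 0, 0.01, 0, 0.1, 0], [0.085, 0.001, 0, 0.014, 0, 0.1, -0.3], [0.085, 0.001, 0, 0.012, 0, 0, -0.3], [0.085, 0.001, 0, 0.008, 0, 0, 0], [0.085, 0, 0, 0.005, 0, 0, 0], [0.085, 0, 0, 0.003, 0, 0, 0], [0.085, 0, 0, 0.001, 0, 0, 0], [0.085, 0, 0, 0, 0, 0, 0], [0.04, 0, 0, 0, 0, 0, 0], [0.04, 0, 0, 0, 0, 0, 0], [0.04, 0, 0, 0, 0, 0, 0], [0.04, 0, 0, 0, 0, 0, 0], [0.04, 0, 0, 0, 0, 0, 0], [0.04, 0, 0, 0, 0, 0, 0], [0.04, 0, 0, 0, 0, 0, 0], [0.04, 0, 0, 0, 0, 0, 0]]
  ]
}}

```text
time_s: 18.28
tool_pos: [0.6336, 0.103, 0.1471]
orientation: [2.219, 2.22, 0.005]
wrist_force: [0.4, 0.4, -0.6]
grip_width: 0.625
```

```bash
python3 go.py .49 -.382 .23
```

```text
t 18.28 tcp [0.6336 0.103  0.1471] w 0.625 F [ 0.4014  0.3725 -0.6155]
shift [-0.4849 -0.1435 -0.0835] turn [0.2513 0.0029 0.0349] world d [-0.1436 -0.485   0.0829]
```

Request:
{"api": "arm_command", "payload": {
  "moves": [
    [[0.04, 0, 0, -0.015, 0, 0, 0], [0.04, 0, 0, -0.03, 0, 0, 0], [0.04, 0, -0.005, -0.03, 0, 0, 0], [0.04, -0.005, -0.015, -0.015, 0, 0, 0], [0.04, -0.015, -0.025, 0, 0, 0, 0], [0.04, -0.025, -0.025, 0, 0, 0, 0], [0.04, -0.032, -0.02, 0, 0, 0, 0], [0.04, -0.036, -0.015, 0, 0, 0, 0], [0.04, -0.038, -0.012, 0, 0, 0, 0], [0.04, -0.04, -0.01, 0, 0, 0, 0], [0.04, -0.04, -0.005, 0, 0, 0, 0], [0.04, -0.04, -0.005, 0, 0, 0, 0], [0.04, -0.04, 0, 0, 0, 0, 0], [0.04, -0.038, 0, 0, 0, 0, 0], [0.04, -0.034, 0, 0, 0, 0, 0], [0.04, -0.028, 0, 0, 0, 0, 0], [0.04, -0.02, 0, 0, 0, 0, 0], [0.04, -0.012, 0, 0, 0, 0, 0], [0.04, -0.005, 0, 0, 0, 0, 0], [0.04, 0, 0, 0, 0, 0, 0]]
  ]
}}

```text
time_s: 19.95
tool_pos: [0.4893, -0.3623, 0.2396]
orientation: [2.211, 2.225, 0.006]
wrist_force: [-1.5, 0.4, -1.0]
grip_width: 0.623
```

```bash
python3 w.py - round_first_mid:.033; python3 go.py .491 -.382 .16
```

```text
t 19.95 tcp [ 0.4893 -0.3623  0.2396] yaw 90.38 tilt [ 0.0064 -0.0007] w 0.6230112274451316 F [-1.5001  0.388  -0.9726]
round_first_mid 0.9 [322. 189.] [ 0.4949 -0.3876] tool dx,dy [-0.0252  0.0041]
t 20.05 tcp [ 0.4898 -0.3601  0.2397] w 0.623 F [-0.1953  1.2703 -1.692 ]
shift [-0.0219  0.0004  0.0797] turn [ 0.3774 -0.0155  0.5288] world d [ 0.0012 -0.0219 -0.0797]
```

Request:
{"api": "arm_command", "payload": {
  "moves": [
    [[0.04, -0.01, 0, 0.005, 0.2, 0, 0.2], [0.04, -0.02, 0, 0.01, 0.2, 0, 0.2], [0.04, -0.02, 0, 0.01, 0, 0, 0.1], [0.04, -0.012, 0, 0.01, 0, 0, 0], [0.04, -0.006, 0, 0.005, 0, 0, 0], [0.04, 0, 0, 0, 0, 0, 0], [0.04, 0, 0, 0, 0, 0, 0], [0.04, 0, 0, 0, 0, 0, 0]]
  ]
}}

```text
time_s: 20.72
tool_pos: [0.4953, -0.4208, 0.1972]
orientation: [-2.202, -2.236, -0.006]
wrist_force: [-0.2, 0.7, -0.7]
grip_width: 0.628
```

```bash
cat > rim.py <<'E'
# rim.py pic z  x0 y0 zrim x1 y1 ... : fit rims by least squares of projected circle to edge strength
from h import *
import sys
from scipy.optimize import minimize
np.set_printoptions(precision=4,suppress=True)
def fit(p,tool,c,z,rad=.028,span=.012,z_in_tool=False,free=False):
    g=cv2.cvtColor(p["img"],cv2.COLOR_BGR2GRAY).astype(np.float32); e=np.hypot(cv2.Sobel(g,5,1,0),cv2.Sobel(g,5,0,1)); e=cv2.GaussianBlur(e,(0,0),1.2)
    r,t=campose(p,tool); a=np.linspace(0,2*np.pi,120,endpoint=False)
    def px(x,y):
        P=np.c_[x+rad*np.cos(a),y+rad*np.sin(a),np.full(120,z)]@r.T+t
        return np.c_[P[:,0]/P[:,2]*p["fx"]+p["cx"],P[:,1]/P[:,2]*p["fy"]+p["cy"]].astype(np.float32)
    def score(x,y):
        q=px(x,y); s=cv2.remap(e,q[:,:1],q[:,1:],cv2.INTER_LINEAR,borderValue=0).ravel(); return np.minimum(s,250).mean()
    G=np.arange(-span,span+1e-6,.001); S=[(score(c[0]+i,c[1]+j),c[0]+i,c[1]+j) for i in G for j in G]; b=max(S)
    o=minimize(lambda v:-score(*v),b[1:],method="Nelder-Mead",options=dict(initial_simplex=[b[1:],(b[1]+.001,b[2]),(b[1],b[2]+.001)]))
    return o.x,-o.fun,px(*o.x)
if __name__=="__main__":
    tp,tr,s=pose(); p=cams.snapshot("wrist"); print("t",round(s["time_s"],2),"tcp",tp)
    im=p["img"].copy(); v=list(map(float,sys.argv[2:]))
    for i in range(0,len(v),3):
        x,y,z=v[i:i+3]
        if x==0: c=(tp+tr@np.array([0,0,-y]))[:2]; z=tp[2]+y      # held: y = rim above tcp
        else: c=(x,y)
        X,sc,q=fit(p,(tp,tr),c,z); print("rim",X,"z",round(z,4),"score",round(sc,1),"tool",(tr.T@(np.array([*X,z])-tp)))
        cv2.polylines(im,[np.round(q*8).astype(np.int32)],True,(0,0,255),1,shift=3)
    cv2.imwrite(f"pics/{sys.argv[1]}.png",im)
E
python3 rim.py r1 .492 -.384 .062 0 .022 0
```

```text
t 20.72 tcp [ 0.4953 -0.4208  0.1972]
rim [ 0.4964 -0.3829] z 0.062 score 108.4 tool [0.0371 0.0017 0.1354]
rim [ 0.4943 -0.4264] z 0.2192 score 131.7 tool [-0.0055 -0.0011 -0.022 ]
```

View pics/r1.png

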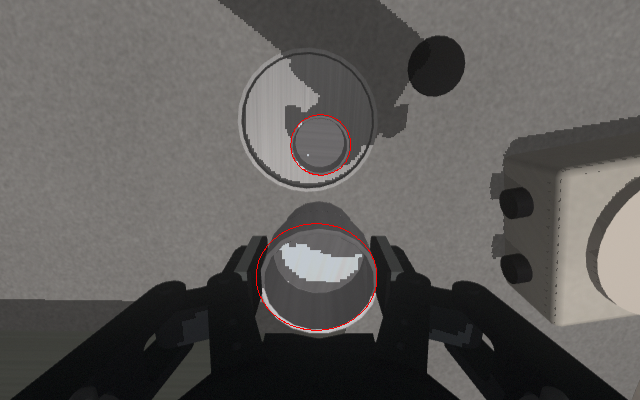

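The starter rim is at (320,144) and the fit is good. The held cup's fitted circle is too big, so I'll scan the rim height.

```bash
cat > held.py <<'E'
from rim import *
tp,tr,s=pose(); p=cams.snapshot("wrist"); best=max((fit(p,(tp,tr),(tp-tr[:,2]*0)[:2],tp[2]+h,span=.007,rad=rr)[1],h,rr) for h in np.arange(.010,.026,.001) for rr in(.028,))
h=best[1]; X,sc,_=fit(p,(tp,tr),tp[:2],tp[2]+h,span=.007); print("tcp",tp,"held rim above tcp",round(h,4),"score",round(sc),"XY",X,"tool",(tr.T@(np.array([*X,tp[2]+h])-tp)))
E
python3 held.py;python3 rim.py r2 .4964 -.383 .062
```

```text
tcp [ 0.4955 -0.4205  0.1974] held rim above tcp 0.016 score 163 XY [ 0.4957 -0.4307] tool [-0.0102  0.0001 -0.0161]
t 20.82 tcp [ 0.4956 -0.4206  0.1977]
rim [ 0.4966 -0.3826] z 0.062 score 104.6 tool [0.0373 0.0014 0.1359]
```

```bash
cat > cal.py <<'E'
from rim import *
p=cams.snapshot("wrist"); now=pose()[:2]; im=p["img"]
q=dict(p); q["img"]=cv2.imread("pics/w8.png"); t8=(np.array([.6265,.1062,.2307]),R([-2.226,-2.216,.001]))
def row(p,t,h,rr):
    X,sc,_=fit(p,t,t[0][:2],t[0][2]+h,span=.01,rad=rr); return round(sc),(t[1].T@(np.array([*X,t[0][2]+h])-t[0]))[:2]
for rr in (.0255,.026,.0265,.027,.0275,.028): print(rr,"w8 h.0193",*row(q,t8,.0193,rr)," now:",[(h,*row(p,now,h,rr)) for h in (.017,.0193,.022)])
E
python3 cal.py; python3 go.py .496 -.38 .1
```

```text
0.0255 w8 h.0193 140 [-0.0037  0.    ]  now: [(0.017, 140, array([-0.0138, -0.    ])), (0.0193, 143, array([-0.0105, -0.    ])), (0.022, 152, array([-0.0081,  0.0001]))]
0.026 w8 h.0193 156 [-0.0021 -0.0005]  now: [(0.017, 143, array([-0.0141, -0.0007])), (0.0193, 152, array([-0.0099,  0.0001])), (0.022, 148, array([-0.0068, -0.0003]))]
0.0265 w8 h.0193 167 [-0.002  0.   ]  now: [(0.017, 152, array([-0.0115,  0.0001])), (0.0193, 149, array([-0.0094,  0.0002])), (0.022, 162, array([-0.0063,  0.0001]))]
0.027 w8 h.0193 156 [-0.0022  0.0001]  now: [(0.017, 148, array([-0.011 ,  0.0002])), (0.0193, 160, array([-0.0081,  0.    ])), (0.022, 157, array([-0.0064,  0.    ]))]
0.0275 w8 h.0193 145 [-0.0032  0.0001]  now: [(0.017, 160, array([-0.0096,  0.0001])), (0.0193, 160, array([-0.0081,  0.0002])), (0.022, 155, array([-0.0076,  0.0001]))]
0.028 w8 h.0193 127 [-0.0002 -0.0013]  now: [(0.017, 160, array([-0.0096,  0.0002])), (0.0193, 155, array([-0.0093,  0.0001])), (0.022, 140, array([-0.0077,  0.0001]))]
t 20.92 tcp [ 0.4956 -0.4211  0.1978] w 0.621 F [ 0.6896 -0.847  -0.9041]
shift [0.0407 0.001  0.098 ] turn [ 0.0628 -0.2458  0.8817] world d [ 0.0004  0.0411 -0.0978]
```

Request:
{"api": "arm_command", "payload": {
  "moves": [
    [[0.04, 0.006, 0, 0.01, 0, -0.1, 0.3], [0.04, 0.012, 0, 0.02, 0, -0.1, 0.3], [0.04, 0.012, 0, 0.02, 0, 0, 0.3], [0.04, 0.008, 0, 0.018, 0, 0, 0], [0.04, 0.004, 0, 0.01, 0, 0, 0], [0.04, 0.002, 0, 0.005, 0, 0, 0], [0.04, 0, 0, 0, 0, 0, 0], [0.04, 0, 0, 0, 0, 0, 0], [0.04, 0, 0, 0, 0, 0, 0]]
  ]
}}

```text
time_s: 21.67
tool_pos: [0.4974, -0.3734, 0.1129]
orientation: [2.218, 2.215, 0.004]
wrist_force: [-0.1, 0.3, -1.3]
grip_width: 0.623
```

```bash
python3 go.py .4965 -.3766 .1
```

```text
t 21.67 tcp [ 0.4974 -0.3734  0.1129] w 0.623 F [-0.0783  0.2816 -1.3084]
shift [-0.0031 -0.001   0.0129] turn [ 0.3647  0.1648 -0.0762] world d [-0.0009 -0.0032 -0.0129]
```

Request:
{"api": "arm_command", "payload": {
  "moves": [
    [[0.04, -0.001, 0, 0.004, 0.2, 0.1, 0], [0.04, -0.001, -0.001, 0.004, 0.1, 0, 0], [0.04, -0.001, 0, 0.003, 0, 0, 0], [0.04, 0, 0, 0, 0, 0, 0], [0.04, 0, 0, 0, 0, 0, 0], [0.04, 0, 0, 0, 0, 0, 0]]
  ]
}}

```text
time_s: 22.17
tool_pos: [0.4975, -0.3805, 0.1036]
orientation: [2.222, 2.211, -0.0]
wrist_force: [0.2, 1.0, -0.5]
grip_width: 0.62
```

```bash
python3 go.py .4965 -.3766 .0675; python3 - <<'E'
from rim import *
p=cams.snapshot("wrist"); t=pose()[:2]
for rr in(.0265,.028):
  X,sc,_=fit(p,t,t[0][:2],t[0][2]+.022,span=.012,rad=rr); print(X,sc)
E
```

```text
t 22.17 tcp [ 0.4975 -0.3805  0.1036] w 0.62 F [ 0.2266  0.9636 -0.5112]
shift [ 0.0041 -0.0012  0.0361] turn [ 0.2771  0.2998 -0.2681] world d [-0.001   0.0039 -0.0361]
[ 0.4975 -0.3869] 163.9580078125
[ 0.4965 -0.3855] 127.61839294433594
```

Request:
{"api": "arm_command", "payload": {
  "moves": [
    [[0.04, 0.002, -0.0005, 0.001, 0.1, 0.1, -0.1], [0.04, 0.001, -0.0005, 0.001, 0.1, 0.1, -0.1], [0.04, 0.0005, 0, 0, 0, 0, 0], [0.04, 0, 0, 0, 0, 0, 0], [0.04, 0, 0, 0, 0, 0, 0]]
  ]
}}

```text
time_s: 22.63
tool_pos: [0.4967, -0.3764, 0.1017]
orientation: [2.22, 2.22, 0.0]
wrist_force: [-0.0, 0.0, -1.1]
grip_width: 0.623
```

```bash
python3 go.py .4965 -.3766 .0675
```

```text
t 22.63 tcp [ 0.4967 -0.3764  0.1017] w 0.623 F [-0.0307  0.0129 -1.1308]
shift [-0.0002 -0.0002  0.0342] turn [ 0.0808  0.0805 -0.0192] world d [-0.0002 -0.0002 -0.0342]
```

Request:
{"api": "arm_command", "payload": {
  "moves": [
    [[0.04, 0, 0, 0.002, 0, 0, 0], [0.04, 0, 0, 0.003, 0, 0, 0], [0.04, 0, 0, 0.003, 0, 0, 0], [0.04, 0, 0, 0.003, 0, 0, 0], [0.04, 0, 0, 0.002, 0, 0, 0], [0.04, 0, 0, 0, 0, 0, 0]]
  ]
}}

```text
time_s: 23.13
tool_pos: [0.4967, -0.3763, 0.0872]
orientation: [2.22, 2.22, -0.0]
wrist_force: [0.1, -0.2, -0.8]
grip_width: 0.622
```

```bash
python3 go.py .4965 -.3766 .0675
```

```text
t 23.13 tcp [ 0.4967 -0.3763  0.0872] w 0.622 F [ 0.1395 -0.202  -0.8402]
shift [-0.0003 -0.0002  0.0197] turn [ 0.0747  0.0782 -0.0154] world d [-0.0002 -0.0003 -0.0197]
```

The foot is inside the mouth without any contact force. Continuing down.

Request:
{"api": "arm_command", "payload": {
  "moves": [
    [[0.04, 0, 0, 0.003, 0, 0, 0], [0.04, 0, 0, 0.004, 0, 0, 0], [0.04, 0, 0, 0.004, 0, 0, 0], [0.04, 0, 0, 0.003, 0, 0, 0], [0.04, 0, 0, 0.002, 0, 0, 0], [0.04, 0, 0, 0.002, 0, 0, 0], [0.04, 0, 0, 0.001, 0, 0, 0], [0.04, 0, 0, 0, 0, 0, 0]]
  ]
}}

```text
time_s: 23.8
tool_pos: [0.4969, -0.3766, 0.0667]
orientation: [2.22, 2.22, -0.0]
wrist_force: [0.1, -0.5, -0.3]
grip_width: 0.625
```

```bash
python3 go.py .4965 -.3766 .0675
```

```text
t 23.8 tcp [ 0.4969 -0.3766  0.0667] w 0.625 F [ 0.0917 -0.4888 -0.2532]
shift [-0.     -0.0004 -0.0008] turn [ 0.069   0.0931 -0.0241] world d [-0.0004 -0.      0.0008]
```

Request:
{"api": "arm_command", "payload": {
  "moves": [
    [[0.04, 0, 0, 0.001, 0, 0, 0], [0.04, 0, 0, 0.001, 0, 0, 0], [0.04, 0, 0, 0, 0, 0, 0], [0.08, 0, 0, 0, 0, 0, 0], [0.08, 0, 0, 0, 0, 0, 0], [0.08, 0, 0, 0, 0, 0, 0], [0.08, 0, 0, 0, 0, 0, 0], [0.08, 0, 0, -0.01, 0, 0, 0], [0.08, 0, 0, -0.02, 0, 0, 0], [0.08, 0, 0, -0.03, 0, 0, 0], [0.08, 0, 0, -0.03, 0, 0, 0], [0.08, -0.01, 0, -0.02, 0, 0, 0], [0.08, -0.015, 0, -0.01, 0, 0, 0], [0.08, -0.01, 0, 0, 0, 0, 0], [0.08, 0, 0, 0, 0, 0, 0], [0.08, 0, 0, 0, 0, 0, 0]]
  ]
}}

```text
time_s: 25.13
tool_pos: [0.4973, -0.4116, 0.1954]
orientation: [2.218, 2.221, 0.0]
wrist_force: [0.8, -0.5, 0.2]
grip_width: 0.939
```

```bash
python3 rim.py r3 .4966 -.383 .090; python3 go.py .454 -.086 .11
```

```text
t 25.13 tcp [ 0.4973 -0.4116  0.1954]
rim [ 0.4979 -0.382 ] z 0.09 score 145.0 tool [0.0298 0.0005 0.1054]
t 25.18 tcp [ 0.4969 -0.4115  0.195 ] w 0.939 F [-0.5973 -0.5031 -0.3619]
shift [ 0.3257 -0.0426  0.0844] turn [0.0728 0.0992 0.0762] world d [-0.0429  0.3255 -0.085 ]
```

View pics/r3.png

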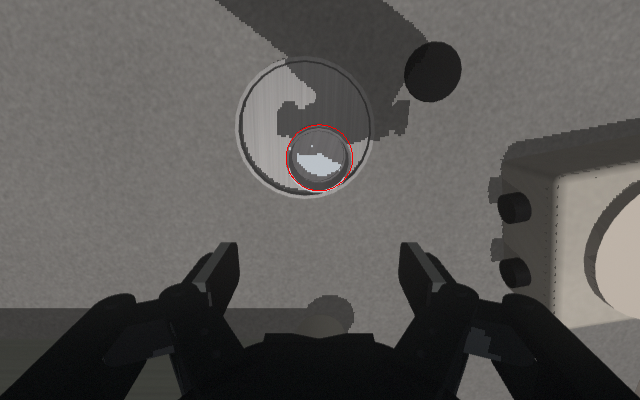

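The stack is nested: one rim shows at (320,158), fitting z=0.090. Cup C is next.

Request:
{"api": "arm_command", "payload": {
  "moves": [
    [[0.085, 0.01, -0.003, 0, 0, 0, 0], [0.085, 0.02, -0.007, 0, 0, 0, 0], [0.085, 0.03, -0.01, 0, 0, 0, 0], [0.085, 0.035, -0.012, 0, 0, 0, 0], [0.085, 0.035, -0.012, 0, 0, 0, 0], [0.085, 0.03, -0.01, 0.01, 0, 0, 0], [0.085, 0.022, -0.008, 0.02, 0, 0, 0], [0.085, 0.014, -0.005, 0.02, 0, 0, 0], [0.085, 0.006, -0.002, 0.02, 0, 0, 0], [0.085, 0, 0, 0.01, 0, 0, 0], [0.085, 0, 0, 0.005, 0, 0, 0], [0.085, 0, 0, 0, 0, 0, 0], [0.085, 0, 0, 0, 0, 0, 0]]
  ]
}}

```text
time_s: 26.27
tool_pos: [0.4126, -0.1871, 0.0951]
orientation: [-2.193, -2.218, 0.008]
wrist_force: [-0.1, -0.6, -0.5]
grip_width: 0.99
```

```bash
python3 w.py - cup_1_mid:.029; python3 rim.py r4 .4247 -.1957 .058 .4546 -.086 .058;python3 go.py .4247 -.1957 .038
```

```text
t 26.2667 tcp [ 0.4126 -0.1871  0.0951] yaw 90.64 tilt [-0.0196  0.0125] w 0.9902034406714892 F [-0.1382 -0.5995 -0.478 ]
t 26.37 tcp [ 0.4131 -0.1876  0.0957]
rim [ 0.4234 -0.1937] z 0.058 score 135.5 tool [-0.0067  0.0109  0.0374]
rim [ 0.4541 -0.0869] z 0.058 score 68.2 tool [0.0998 0.0427 0.0381]
t 26.42 tcp [ 0.4134 -0.1879  0.0959] w 0.996 F [-0.1367 -0.1375  0.0253]
shift [-0.0086  0.0122  0.0576] turn [-1.0031 -0.6611  0.5882] world d [ 0.0113 -0.0078 -0.0579]
```

Request:
{"api": "arm_command", "payload": {
  "moves": [
    [[0.085, -0.002, 0.004, 0, -0.4, -0.3, 0.2], [0.085, -0.002, 0.004, 0.005, -0.3, -0.3, 0.2], [0.085, -0.001, 0.002, 0.01, -0.2, 0, 0.2], [0.085, 0, 0, 0.013, 0, 0, 0], [0.085, 0, 0, 0.012, 0, 0, 0], [0.085, 0, 0, 0.008, 0, 0, 0], [0.085, 0, 0, 0.004, 0, 0, 0], [0.085, 0, 0, 0.002, 0, 0, 0], [0.085, 0, 0, 0, 0, 0, 0], [0.085, 0, 0, 0, 0, 0, 0]]
  ]
}}

```text
time_s: 27.25
tool_pos: [0.4309, -0.1979, 0.0421]
orientation: [2.219, 2.205, 0.006]
wrist_force: [-0.3, 0.0, -0.7]
grip_width: 0.996
```

```bash
python3 go.py .4235 -.1945 .037
```

```text
t 27.25 tcp [ 0.4309 -0.1979  0.0421] w 0.996 F [-0.2709  0.0452 -0.7314]
shift [ 0.0034 -0.0075  0.005 ] turn [ 0.6909  0.371  -0.355 ] world d [-0.0074  0.0034 -0.0051]
```

Request:
{"api": "arm_command", "payload": {
  "moves": [
    [[0.085, 0.001, -0.003, 0.002, 0.3, 0.2, -0.1], [0.085, 0.001, -0.002, 0.002, 0.3, 0.1, -0.1], [0.085, 0, -0.001, 0, 0, 0, 0], [0.04, 0, 0, 0, 0, 0, 0], [0.04, 0, 0, 0, 0, 0, 0], [0.04, 0, 0, 0, 0, 0, 0], [0.04, 0, 0, 0, 0, 0, 0], [0.04, 0, 0, 0, 0, 0, 0], [0.04, 0, 0, 0, 0, 0, 0], [0.04, 0, 0, 0, 0, 0, 0]]
  ]
}}

```text
time_s: 28.08
tool_pos: [0.4251, -0.1965, 0.04]
orientation: [2.222, 2.215, 0.0]
wrist_force: [-0.1, 0.3, -1.6]
grip_width: 0.634
```

```bash
python3 go.py .634 .105 .23
```

```text
t 28.08 tcp [ 0.4251 -0.1965  0.04  ] w 0.634 F [-0.134   0.2812 -1.5515]
shift [ 0.3016  0.2086 -0.1902] turn [ 0.1629  0.1434 -0.1735] world d [0.2089 0.3015 0.19  ]
```

Request:
{"api": "arm_command", "payload": {
  "moves": [
    [[0.04, 0, 0, -0.015, 0, 0, 0], [0.04, 0, 0, -0.03, 0, 0, 0], [0.04, 0.005, 0, -0.04, 0, 0, 0], [0.04, 0.01, 0, -0.04, 0, 0, 0], [0.04, 0.02, 0, -0.035, 0, 0, 0], [0.04, 0.03, 0, -0.02, 0, 0, 0], [0.04, 0.038, 0.005, -0.01, 0, 0, 0], [0.04, 0.038, 0.01, 0, 0, 0, 0], [0.04, 0.036, 0.015, 0, 0, 0, 0], [0.04, 0.034, 0.02, 0, 0, 0, 0], [0.04, 0.03, 0.024, 0, 0, 0, 0], [0.04, 0.024, 0.03, 0, 0, 0, 0], [0.04, 0.016, 0.03, 0, 0, 0, 0], [0.04, 0.01, 0.028, 0, 0, 0, 0], [0.04, 0.005, 0.02, 0, 0, 0, 0], [0.04, 0.002, 0.014, 0, 0, 0, 0], [0.04, 0, 0.008, 0, 0, 0, 0], [0.04, 0, 0.003, 0, 0, 0, 0], [0.04, 0, 0, 0, 0, 0, 0], [0.04, 0, 0, 0, 0, 0, 0]]
  ]
}}

```text
time_s: 29.75
tool_pos: [0.6363, 0.1159, 0.2327]
orientation: [-2.226, -2.211, 0.006]
wrist_force: [-0.8, 0.5, -2.4]
grip_width: 0.634
```

```bash
python3 go.py .634 .105 .151; python3 beam.py s4
```

```text
t 29.75 tcp [0.6363 0.1159 0.2327] w 0.634 F [-0.7611  0.4662 -2.4331]
shift [-0.0109 -0.0018  0.0817] turn [-0.33    0.0037 -0.3925] world d [-0.0023 -0.0109 -0.0817]
brass now (np.float64(212.6), np.float64(219.2), 113) weight finder [array([213.4, 215.7])]
```

Request:
{"api": "arm_command", "payload": {
  "moves": [
    [[0.04, -0.002, 0, 0.01, -0.1, 0, -0.2], [0.04, -0.003, -0.001, 0.02, -0.1, 0, -0.2], [0.04, -0.002, 0, 0.02, -0.1, 0, 0], [0.04, 0, 0, 0.016, 0, 0, 0], [0.04, 0, 0, 0.008, 0, 0, 0], [0.04, 0, 0, 0.004, 0, 0, 0], [0.04, 0, 0, 0.002, 0, 0, 0], [0.04, 0, 0, 0, 0, 0, 0], [0.04, 0, 0, 0, 0, 0, 0]]
  ]
}}

```text
time_s: 30.6
tool_pos: [0.6332, 0.1063, 0.1506]
orientation: [2.218, 2.22, 0.003]
wrist_force: [-1.1, 0.9, 0.5]
grip_width: 0.63
```

```bash
python3 go.py .634 .105 .151
```

```text
t 30.6 tcp [0.6332 0.1063 0.1506] w 0.63 F [-1.1166  0.9088  0.5369]
shift [-0.0013  0.0008 -0.0004] turn [0.2145 0.0646 0.0334] world d [ 0.0008 -0.0013  0.0004]
```

Request:
{"api": "arm_command", "payload": {
  "moves": [
    [[0.08, 0, 0, 0, 0, 0, 0], [0.08, 0, 0, 0, 0, 0, 0], [0.08, 0, 0, 0, 0, 0, 0], [0.08, 0, 0, 0, 0, 0, 0], [0.08, 0, 0, -0.01, 0, 0, 0], [0.08, 0, 0, -0.015, 0, 0, 0], [0.08, 0, 0, -0.01, 0, 0, 0], [0.08, 0, 0, 0, 0, 0, 0], [0.08, 0, 0, 0, 0, 0, 0], [0.08, 0, 0, 0, 0, 0, 0], [0.08, 0, 0, 0, 0, 0, 0], [0.08, 0, 0, 0, 0, 0, 0], [0.08, 0, 0, 0, 0, 0, 0], [0.08, 0, 0, 0, 0, 0, 0], [0.08, 0, 0, 0, 0, 0, 0], [0.08, 0, 0, 0, 0, 0, 0]]
  ]
}}

```text
time_s: 31.93
tool_pos: [0.6347, 0.1071, 0.1913]
orientation: [2.216, 2.218, 0.01]
wrist_force: [0.4, 0.7, -1.3]
grip_width: 0.936
```

```bash
python3 beam.py s5; python3 - <<'E'
from rim import *
tp,tr,s=pose(); p=cams.snapshot("wrist")
for z in (.14,.155,.17):
    print(z,[(rr,fit(p,(tp,tr),(.633,.107),z,rad=rr)[:2]) for rr in (.0265,)])
E
python3 go.py .634 .105 .121
```

```text
brass now (np.float64(211.1), np.float64(208.3), 115) weight finder [array([211.5, 203.6])]
0.14 [(0.0265, (array([0.6323, 0.1037]), np.float64(191.56532287597656)))]
0.155 [(0.0265, (array([0.6291, 0.1071]), np.float64(142.33636474609375)))]
0.17 [(0.0265, (array([0.6383, 0.1154]), np.float64(130.3456573486328)))]
t 32.08 tcp [0.6348 0.1071 0.1914] w 0.935 F [-0.1628 -0.801  -0.2734]
shift [-0.002  -0.0014  0.0704] turn [0.5213 0.0076 0.0504] world d [-0.0008 -0.0021 -0.0704]
```

Cup C is heavy: the brass rose from row 219 to row 208, and the cup's rim fits z=0.14. I'll regrasp it.

Request:
{"api": "arm_command", "payload": {
  "moves": [
    [[0.085, -0.001, 0, 0.01, 0.2, 0, 0], [0.085, 0, -0.001, 0.018, 0.2, 0, 0], [0.085, 0, -0.001, 0.018, 0.1, 0, 0], [0.085, 0, 0, 0.012, 0, 0, 0], [0.085, 0, 0, 0.006, 0, 0, 0], [0.085, 0, 0, 0.003, 0, 0, 0], [0.085, 0, 0, 0.002, 0, 0, 0], [0.085, 0, 0, 0, 0, 0, 0], [0.085, 0, 0, 0, 0, 0, 0]]
  ]
}}

```text
time_s: 32.83
tool_pos: [0.6341, 0.1058, 0.1181]
orientation: [2.22, 2.221, 0.002]
wrist_force: [-0.2, 0.9, 0.0]
grip_width: 0.991
```

```bash
python3 go.py .6325 .105 .120
```

```text
t 32.83 tcp [0.6341 0.1058 0.1181] w 0.991 F [-0.1632  0.8593  0.008 ]
shift [-0.0008 -0.0016 -0.0019] turn [ 0.085  -0.0113  0.0353] world d [-0.0016 -0.0008  0.0019]
```

Request:
{"api": "arm_command", "payload": {
  "moves": [
    [[0.085, 0, -0.001, -0.001, 0, 0, 0], [0.04, 0, 0, 0, 0, 0, 0], [0.04, 0, 0, 0, 0, 0, 0], [0.04, 0, 0, 0, 0, 0, 0], [0.04, 0, 0, 0, 0, 0, 0], [0.04, 0, 0, 0, 0, 0, 0], [0.04, 0, 0, 0, 0, 0, 0], [0.04, 0, 0, 0, 0, 0, 0], [0.04, 0, 0, -0.01, 0, 0, 0], [0.04, 0, 0, -0.025, 0, 0, 0], [0.04, 0, 0, -0.03, 0, 0, 0], [0.04, 0, -0.005, -0.02, 0, 0, 0], [0.04, 0.01, -0.01, -0.01, 0, 0, 0], [0.04, 0.02, -0.02, 0, 0, 0, 0], [0.04, 0.03, -0.025, 0, 0, 0, 0], [0.04, 0.032, -0.025, 0, 0, 0, 0], [0.04, 0.032, -0.025, 0, 0, 0, 0], [0.04, 0.03, -0.02, 0, 0, 0, 0], [0.04, 0.02, -0.015, 0, 0, 0, 0], [0.04, 0.01, -0.008, 0, 0, 0, 0]]
  ]
}}

```text
time_s: 34.5
tool_pos: [0.4789, 0.2919, 0.2261]
orientation: [2.229, 2.203, 0.012]
wrist_force: [1.2, -0.1, -1.8]
grip_width: 0.634
```

```bash
python3 go.py .478 .31 .197
```

```text
t 34.5 tcp [0.4789 0.2919 0.2261] w 0.634 F [ 1.2085 -0.1134 -1.8268]
shift [ 0.0181 -0.0015  0.0291] turn [ 0.6189  0.0104 -0.6626] world d [-0.0009  0.0181 -0.0291]
```

Request:
{"api": "arm_command", "payload": {
  "moves": [
    [[0.04, 0.006, 0, 0.006, 0.3, 0, -0.3], [0.04, 0.005, 0, 0.01, 0.2, 0, -0.3], [0.04, 0.002, 0, 0.008, 0, 0, 0], [0.04, 0, 0, 0.003, 0, 0, 0], [0.04, 0, 0, 0, 0, 0, 0], [0.04, 0, 0, 0, 0, 0, 0], [0.04, 0, 0, 0, 0, 0, 0]]
  ]
}}

```text
time_s: 35.08
tool_pos: [0.4799, 0.305, 0.1963]
orientation: [2.22, 2.221, -0.001]
wrist_force: [-0.2, -0.5, -2.0]
grip_width: 0.634
```

```bash
cat > st.py <<'E'
# st.py x y ztop : stack rim and held rim
from rim import *
tp,tr,s=pose(); p=cams.snapshot("wrist"); a=list(map(float,sys.argv[1:4])); tool=(tp,tr); im=p["img"].copy()
print("tcp",tp,"t",round(s["time_s"],1))
for d in finder.pinpoint("square_first_mid",p)[:3]: print("finder",round(d["conf"],2),onplane(p,d["pixel"],a[2]-.029,tool)[:2])
for rr in (.0265,.028):
    X,sc,q=fit(p,tool,a[:2],a[2],rad=rr); print("stack",rr,X,round(sc)); cv2.polylines(im,[np.round(q*8).astype(np.int32)],True,(0,0,255),1,shift=3)
r=[(fit(p,tool,tp[:2],tp[2]+h,span=.009,rad=.0265),h) for h in np.arange(.014,.0245,.001)]
for (X,sc,q),h in r: print("h",round(h,3),round(sc),(tr.T@(np.array([*X,tp[2]+h])-tp))[:2])
cv2.imwrite("pics/st.png",im)
E
python3 st.py .477 .352 .062
```

```text
tcp [0.4799 0.305  0.1963] t 35.1
finder 0.7 [0.4731 0.3504]
stack 0.0265 [0.4766 0.3515] 99
stack 0.028 [0.4769 0.3509] 71
h 0.014 92 [-0.0014  0.0014]
h 0.015 98 [-0.0009  0.0011]
h 0.016 105 [-0.0007 -0.0008]
h 0.017 109 [0.0002 0.0005]
h 0.018 114 [0.0007 0.0002]
h 0.019 117 [0.0011 0.0001]
h 0.02 119 [0.0012 0.0001]
h 0.021 124 [0.0014 0.    ]
h 0.022 125 [0.0018 0.    ]
h 0.023 121 [0.0023 0.0001]
h 0.024 110 [ 0.0029 -0.0001]
```

Request:
{"api": "arm_command", "payload": {
  "moves": [
    [[0.04, 0.006, -0.001, 0.01, 0, 0, 0], [0.04, 0.012, -0.001, 0.02, 0, 0, 0], [0.04, 0.012, -0.001, 0.02, 0, 0, 0], [0.04, 0.008, 0, 0.018, 0, 0, 0], [0.04, 0.005, 0, 0.01, 0, 0, 0], [0.04, 0.002, 0, 0.005, 0, 0, 0], [0.04, 0, 0, 0.002, 0, 0, 0], [0.04, 0, 0, 0, 0, 0, 0], [0.04, 0, 0, 0, 0, 0, 0], [0.04, 0, 0, 0, 0, 0, 0]]
  ]
}}

```text
time_s: 36.02
tool_pos: [0.48, 0.3528, 0.1086]
orientation: [2.223, 2.214, 0.009]
wrist_force: [0.1, -0.7, -1.1]
grip_width: 0.631
```

```bash
python3 go.py .4767 .35 .102
```

```text
t 36.02 tcp [0.48   0.3528 0.1086] w 0.631 F [ 0.1485 -0.7013 -1.0684]
shift [-0.0028 -0.0034  0.0066] turn [ 0.4043 -0.0792 -0.2169] world d [-0.0033 -0.0028 -0.0066]
```

Request:
{"api": "arm_command", "payload": {
  "moves": [
    [[0.04, -0.0012, -0.0015, 0.002, 0.2, 0, -0.1], [0.04, -0.0008, -0.001, 0.002, 0.1, 0, -0.1], [0.04, -0.0004, -0.0004, 0.001, 0, 0, 0], [0.04, 0, 0, 0, 0, 0, 0], [0.04, 0, 0, 0, 0, 0, 0]]
  ]
}}

```text
time_s: 36.43
tool_pos: [0.4789, 0.3495, 0.1057]
orientation: [2.223, 2.218, 0.009]
wrist_force: [-0.1, -0.0, -1.8]
grip_width: 0.627
```

```bash
python3 go.py .4767 .35 .102
```

```text
t 36.43 tcp [0.4789 0.3495 0.1057] w 0.627 F [-0.0872 -0.0186 -1.8047]
shift [ 0.0005 -0.0022  0.0037] turn [ 0.297  -0.1609 -0.1308] world d [-0.0022  0.0005 -0.0037]
```

Request:
{"api": "arm_command", "payload": {
  "moves": [
    [[0.04, 0.0003, -0.0015, 0, 0.2, -0.1, -0.1], [0.04, 0.0002, -0.0008, 0, 0.1, -0.1, 0], [0.04, 0, 0, 0, 0, 0, 0], [0.04, 0, 0, 0, 0, 0, 0]]
  ]
}}

```text
time_s: 36.77
tool_pos: [0.4764, 0.3501, 0.1059]
orientation: [2.222, 2.221, -0.001]
wrist_force: [0.2, -0.2, -1.7]
grip_width: 0.632
```

```bash
python3 go.py .4767 .35 .102
```

```text
t 36.77 tcp [0.4764 0.3501 0.1059] w 0.632 F [ 0.1503 -0.1698 -1.7469]
shift [-0.0001  0.0003  0.0039] turn [-0.0195  0.0462 -0.0282] world d [ 0.0003 -0.0001 -0.0039]
```

Aligned. Descending slowly to TCP z ≈ 0.088 and checking the force.

Request:
{"api": "arm_command", "payload": {
  "moves": [
    [[0.04, 0, 0, 0.002, 0, 0, 0], [0.04, 0, 0, 0.003, 0, 0, 0], [0.04, 0, 0, 0.003, 0, 0, 0], [0.04, 0, 0, 0.003, 0, 0, 0], [0.04, 0, 0, 0.003, 0, 0, 0], [0.04, 0, 0, 0.002, 0, 0, 0], [0.04, 0, 0, 0, 0, 0, 0]]
  ]
}}

```text
time_s: 37.35
tool_pos: [0.4762, 0.3501, 0.0877]
orientation: [2.222, 2.221, -0.002]
wrist_force: [0.8, -1.0, -0.9]
grip_width: 0.63
```

```bash
python3 go.py .4767 .35 .069
```

```text
t 37.35 tcp [0.4762 0.3501 0.0877] w 0.63 F [ 0.7534 -1.0193 -0.8548]
shift [-0.      0.0005  0.0187] turn [-0.0489  0.0645 -0.013 ] world d [ 0.0005 -0.0001 -0.0187]
```

Request:
{"api": "arm_command", "payload": {
  "moves": [
    [[0.04, 0, 0, 0.003, 0, 0, 0], [0.04, 0, 0, 0.004, 0, 0, 0], [0.04, 0, 0, 0.004, 0, 0, 0], [0.04, 0, 0, 0.003, 0, 0, 0], [0.04, 0, 0, 0.002, 0, 0, 0], [0.04, 0, 0, 0.002, 0, 0, 0], [0.04, 0, 0, 0.001, 0, 0, 0], [0.04, 0, 0, 0.001, 0, 0, 0], [0.04, 0, 0, 0, 0, 0, 0]]
  ]
}}

```text
time_s: 38.1
tool_pos: [0.4772, 0.3524, 0.0723]
orientation: [2.22, 2.22, 0.003]
wrist_force: [0.7, -0.4, -1.5]
grip_width: 0.631
```

```bash
python3 go.py .4767 .35 .069
```

```text
t 38.1 tcp [0.4772 0.3524 0.0723] w 0.631 F [ 0.6701 -0.3816 -1.4567]
shift [-0.0024 -0.0005  0.0033] turn [ 0.1806  0.0009 -0.0012] world d [-0.0005 -0.0024 -0.0033]
```

Request:
{"api": "arm_command", "payload": {
  "moves": [
    [[0.04, -0.001, 0, 0.002, 0, 0, 0], [0.04, -0.001, 0, 0.002, 0, 0, 0], [0.04, 0, 0, 0.003, 0, 0, 0]]
  ]
}}

```text
time_s: 38.35
tool_pos: [0.4776, 0.3542, 0.0718]
orientation: [2.219, 2.221, 0.011]
wrist_force: [-9.8, -8.8, 41.4]
grip_width: 0.629
```

```bash
python3 go.py .4767 .35 .069
```

```text
t 38.35 tcp [0.4776 0.3542 0.0718] w 0.629 F [-9.8094 -8.8154 41.3572]
shift [-0.0042 -0.001   0.0028] turn [ 0.3609 -0.1997  0.0298] world d [-0.0009 -0.0042 -0.0028]
```

Request:
{"api": "arm_command", "payload": {
  "moves": [
    [[0.04, 0, 0, -0.0005, 0, 0, 0], [0.08, 0, 0, 0, 0, 0, 0], [0.08, 0, 0, 0, 0, 0, 0], [0.08, 0, 0, 0, 0, 0, 0], [0.08, 0, 0, 0, 0, 0, 0], [0.08, 0, 0, 0, 0, 0, 0], [0.08, 0, 0, -0.01, 0, 0, 0], [0.08, 0, 0, -0.02, 0, 0, 0], [0.08, 0, 0, -0.03, 0, 0, 0], [0.08, -0.01, 0, -0.03, 0, 0, 0], [0.08, -0.02, 0, -0.02, 0, 0, 0], [0.08, -0.015, 0, -0.01, 0, 0, 0], [0.08, -0.005, 0, 0, 0, 0, 0], [0.08, 0, 0, 0, 0, 0, 0], [0.08, 0, 0, 0, 0, 0, 0]]
  ]
}}

```text
time_s: 39.6
tool_pos: [0.476, 0.3034, 0.1991]
orientation: [2.218, 2.224, 0.011]
wrist_force: [0.2, -0.6, -1.1]
grip_width: 0.937
```

```bash
python3 - <<'E'
from rim import *
tp,tr,s=pose(); p=cams.snapshot("wrist"); q=cams.snapshot("scene"); im=p["img"].copy(); print(s["time_s"],tp)
for z in (.084,.087,.09,.093,.096,.1,.105):
    print(z,fit(p,(tp,tr),(.478,.354),z,rad=.0265)[:2])
print("cup D:",[(d["conf"],onplane(p,d["pixel"],.029,(tp,tr))[:2]) for d in finder.pinpoint("cup_1_mid",p)[:4]])
a=im[:, :]; b=q["img"][170:280,370:500]
cv2.imwrite("pics/c1.png",np.hstack([cv2.resize(a,(440,275)),cv2.resize(b,(325,275))]))
E
```

```text
39.6 [0.476  0.3034 0.1991]
0.084 (array([0.4775, 0.3517]), np.float64(100.76729583740234))
0.087 (array([0.4776, 0.3521]), np.float64(100.62337493896484))
0.09 (array([0.4776, 0.3522]), np.float64(99.67243194580078))
0.093 (array([0.4776, 0.3527]), np.float64(97.6788558959961))
0.096 (array([0.4774, 0.3531]), np.float64(94.55081939697266))
0.1 (array([0.4774, 0.3536]), np.float64(87.25577545166016))
0.105 (array([0.4773, 0.3538]), np.float64(72.60076141357422))
cup D: []
```

View pics/c1.png

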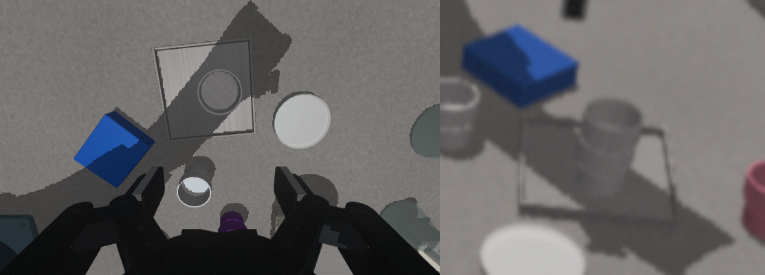

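The stack is nested and upright in the square tray, at (605,140) in the right-hand panel. Cup D is at about (282,279) in the full image.

```bash
python3 - <<'E'
from rim import *
import go
tp,tr,s=pose(); p=cams.snapshot("wrist")
c=onplane(p,(282,279),.058,(tp,tr))[:2]; print(c,fit(p,(tp,tr),c,.058,rad=.0265)[:2],fit(p,(tp,tr),c,.058,rad=.028)[:2])
go.go(*c,.06)
E
```

```text
[0.4367 0.1959] (array([0.4376, 0.1955]), np.float64(247.38792419433594)) (array([0.4371, 0.1947]), np.float64(204.15859985351562))
t 39.8 tcp [0.4753 0.3039 0.1982] w 0.939 F [ 0.022  -0.9211  0.1408]
shift [-0.1083 -0.0395  0.1376] turn [ 0.1965 -0.2176  0.2584] world d [-0.0385 -0.1079 -0.1382]
```

Request:
{"api": "arm_command", "payload": {
  "moves": [
    [[0.085, -0.01, -0.004, 0.005, 0, 0, 0], [0.085, -0.02, -0.008, 0.01, 0, 0, 0], [0.085, -0.025, -0.009, 0.02, 0, 0, 0], [0.085, -0.022, -0.008, 0.025, 0, 0, 0], [0.085, -0.015, -0.005, 0.025, 0, 0, 0], [0.085, -0.008, -0.003, 0.02, 0, 0, 0], [0.085, -0.003, -0.001, 0.01, 0, 0, 0], [0.085, -0.001, 0, 0.005, 0, 0, 0], [0.085, 0, 0, 0, 0, 0, 0], [0.085, 0, 0, 0, 0, 0, 0], [0.085, 0, 0, 0, 0, 0, 0]]
  ]
}}

```text
time_s: 40.72
tool_pos: [0.4326, 0.2049, 0.0686]
orientation: [-2.196, -2.233, -0.005]
wrist_force: [0.0, 0.3, 1.1]
grip_width: 0.995
```

```bash
python3 rim.py r5 .4375 .1955 .058; python3 go.py .4375 .195 .039
```

```text
t 40.72 tcp [0.4326 0.2049 0.0686]
rim [0.4349 0.1951] z 0.058 score 99.8 tool [-0.0099  0.0022  0.0105]
t 40.77 tcp [0.4329 0.2052 0.0688] w 0.997 F [ 0.3348 -0.2902 -0.1   ]
shift [-0.0106  0.0046  0.0297] turn [-0.2209 -0.5471  0.9428] world d [ 0.0046 -0.0102 -0.0298]
```

Request:
{"api": "arm_command", "payload": {
  "moves": [
    [[0.085, -0.003, 0.002, 0.005, -0.1, -0.2, 0.4], [0.085, -0.003, 0.001, 0.008, -0.1, -0.2, 0.3], [0.085, -0.002, 0, 0.008, 0, -0.1, 0.2], [0.085, -0.001, 0, 0.005, 0, 0, 0], [0.085, 0, 0, 0.002, 0, 0, 0], [0.085, 0, 0, 0.001, 0, 0, 0], [0.085, 0, 0, 0, 0, 0, 0], [0.04, 0, 0, 0, 0, 0, 0], [0.04, 0, 0, 0, 0, 0, 0], [0.04, 0, 0, 0, 0, 0, 0], [0.04, 0, 0, 0, 0, 0, 0], [0.04, 0, 0, 0, 0, 0, 0], [0.04, 0, 0, 0, 0, 0, 0], [0.04, 0, 0, 0, 0, 0, 0]]
  ]
}}

```text
time_s: 41.93
tool_pos: [0.4383, 0.1978, 0.0395]
orientation: [2.22, 2.221, 0.008]
wrist_force: [-0.2, 0.2, -1.7]
grip_width: 0.631
```

```bash
python3 go.py .634 .105 .23
```

```text
t 41.93 tcp [0.4383 0.1978 0.0395] w 0.631 F [-0.2274  0.2127 -1.7219]
shift [-0.0925  0.1966 -0.1897] turn [ 0.2808 -0.1324  0.0219] world d [ 0.1957 -0.0928  0.1905]
```

Request:
{"api": "arm_command", "payload": {
  "moves": [
    [[0.04, 0, 0, -0.015, 0, 0, 0], [0.04, 0, 0, -0.03, 0, 0, 0], [0.04, 0, 0, -0.04, 0, 0, 0], [0.04, 0, 0.005, -0.04, 0, 0, 0], [0.04, -0.005, 0.01, -0.03, 0, 0, 0], [0.04, -0.01, 0.02, -0.02, 0, 0, 0], [0.04, -0.013, 0.028, -0.01, 0, 0, 0], [0.04, -0.015, 0.03, 0, 0, 0, 0], [0.04, -0.014, 0.03, 0, 0, 0, 0], [0.04, -0.012, 0.026, 0, 0, 0, 0], [0.04, -0.01, 0.02, 0, 0, 0, 0], [0.04, -0.007, 0.014, 0, 0, 0, 0], [0.04, -0.004, 0.008, 0, 0, 0, 0], [0.04, -0.002, 0.003, 0, 0, 0, 0], [0.04, 0, 0, 0, 0, 0, 0], [0.04, 0, 0, 0, 0, 0, 0]]
  ]
}}

```text
time_s: 43.27
tool_pos: [0.6353, 0.1004, 0.2302]
orientation: [2.215, 2.228, -0.005]
wrist_force: [0.3, -0.1, -1.9]
grip_width: 0.631
```

```bash
python3 go.py .634 .107 .151; python3 beam.py s6
```

```text
t 43.27 tcp [0.6353 0.1004 0.2302] w 0.631 F [ 0.3136 -0.0513 -1.9276]
shift [ 0.0068 -0.0011  0.0792] turn [-0.14    0.142   0.3185] world d [-0.0013  0.0066 -0.0792]
brass now (np.float64(212.6), np.float64(219.2), 112) weight finder [array([215.6, 217.6])]
```

Request:
{"api": "arm_command", "payload": {
  "moves": [
    [[0.04, 0.003, 0, 0.01, 0, 0, 0.1], [0.04, 0.003, 0, 0.02, 0, 0, 0.1], [0.04, 0.002, 0, 0.02, 0, 0, 0], [0.04, 0, 0, 0.015, 0, 0, 0], [0.04, 0, 0, 0.008, 0, 0, 0], [0.04, 0, 0, 0.004, 0, 0, 0], [0.04, 0, 0, 0.002, 0, 0, 0], [0.04, 0, 0, 0, 0, 0, 0], [0.04, 0, 0, 0, 0, 0, 0]]
  ]
}}

```text
time_s: 44.12
tool_pos: [0.6317, 0.1155, 0.1488]
orientation: [2.21, 2.233, 0.0]
wrist_force: [-0.0, 0.1, 0.3]
grip_width: 0.628
```

Request:
{"api": "arm_command", "payload": {
  "moves": [
    [[0.08, 0, 0, 0, 0, 0, 0], [0.08, 0, 0, 0, 0, 0, 0], [0.08, 0, 0, 0, 0, 0, 0], [0.08, 0, 0, 0, 0, 0, 0], [0.08, 0, 0, -0.01, 0, 0, 0], [0.08, 0, 0, -0.015, 0, 0, 0], [0.08, 0, 0, -0.01, 0, 0, 0], [0.08, 0, 0, 0, 0, 0, 0], [0.08, 0, 0, 0, 0, 0, 0], [0.08, 0, 0, 0, 0, 0, 0], [0.08, 0, 0, 0, 0, 0, 0], [0.08, 0, 0, 0, 0, 0, 0], [0.08, 0, 0, 0, 0, 0, 0], [0.08, 0, 0, 0, 0, 0, 0], [0.08, 0, 0, 0, 0, 0, 0], [0.08, 0, 0, 0, 0, 0, 0]]
  ]
}}

```text
time_s: 45.45
tool_pos: [0.6331, 0.1159, 0.1894]
orientation: [2.209, 2.23, 0.006]
wrist_force: [-0.4, -0.4, 0.4]
grip_width: 0.934
```

```bash
cat > pan.py <<'E'
import sys,beam
from rim import *
beam.beam()
tp,tr,s=pose(); p=cams.snapshot("wrist"); print(round(s["time_s"],1),tp)
for z in (.14,.155,.17):
    X,sc,_=fit(p,(tp,tr),tp[:2],z,rad=.0265); print(z,X,round(sc))
E
python3 pan.py s7; python3 go.py .634 .105 .121
```

```text
brass now (np.float64(211.2), np.float64(208.2), 115) weight finder [array([210.6, 206.2])]
45.5 [0.6332 0.1159 0.1895]
0.14 [0.631  0.1126] 188
0.155 [0.6272 0.1179] 131
0.17 [0.6287 0.118 ] 129
t 45.6 tcp [0.6333 0.1159 0.1896] w 0.939 F [-0.3595  0.2593 -0.5891]
shift [-0.011   0.0003  0.0686] turn [ 0.299  -0.0623  0.5487] world d [ 0.0007 -0.0109 -0.0686]
```

Cup D is heavy (brass at row 208, rim at z=0.14). I'll regrasp it and carry it to the square stack.

Request:
{"api": "arm_command", "payload": {
  "moves": [
    [[0.085, -0.001, -0.001, 0.01, 0.2, 0, 0.2], [0.085, -0.001, -0.001, 0.017, 0.1, 0, 0.2], [0.085, -0.001, 0, 0.017, 0, 0, 0.1], [0.085, 0, 0, 0.011, 0, 0, 0], [0.085, 0, 0, 0.006, 0, 0, 0], [0.085, 0, 0, 0.003, 0, 0, 0], [0.085, 0, 0, 0.001, 0, 0, 0], [0.085, 0, 0, 0, 0, 0, 0], [0.085, 0, 0, 0, 0, 0, 0], [0.04, 0, 0, 0, 0, 0, 0], [0.04, 0, 0, 0, 0, 0, 0], [0.04, 0, 0, 0, 0, 0, 0], [0.04, 0, 0, 0, 0, 0, 0], [0.04, 0, 0, 0, 0, 0, 0], [0.04, 0, 0, 0, 0, 0, 0], [0.04, 0, 0, 0, 0, 0, 0]]
  ]
}}

```text
time_s: 46.93
tool_pos: [0.633, 0.1136, 0.1234]
orientation: [2.221, 2.22, 0.007]
wrist_force: [-1.4, -0.0, -0.0]
grip_width: 0.629
```

```bash
python3 go.py .478 .305 .23
```

```text
t 46.93 tcp [0.633  0.1136 0.1234] w 0.629 F [-1.3938 -0.0219 -0.0422]
shift [ 0.1916 -0.1546 -0.1068] turn [ 0.2389 -0.1258 -0.0134] world d [-0.155   0.1914  0.1066]
```

Request:
{"api": "arm_command", "payload": {
  "moves": [
    [[0.04, 0, 0, -0.015, 0, 0, 0], [0.04, 0, 0, -0.03, 0, 0, 0], [0.04, 0, -0.005, -0.035, 0, 0, 0], [0.04, 0.01, -0.015, -0.02, 0, 0, 0], [0.04, 0.02, -0.02, -0.005, 0, 0, 0], [0.04, 0.028, -0.022, 0, 0, 0, 0], [0.04, 0.03, -0.024, 0, 0, 0, 0], [0.04, 0.03, -0.024, 0, 0, 0, 0], [0.04, 0.028, -0.02, 0, 0, 0, 0], [0.04, 0.02, -0.014, 0, 0, 0, 0], [0.04, 0.012, -0.007, 0, 0, 0, 0], [0.04, 0.006, -0.003, 0, 0, 0, 0], [0.04, 0.002, 0, 0, 0, 0, 0], [0.04, 0, 0, 0, 0, 0, 0], [0.04, 0, 0, 0, 0, 0, 0], [0.04, 0, 0, 0, 0, 0, 0]]
  ]
}}

```text
time_s: 48.27
tool_pos: [0.475, 0.3018, 0.2296]
orientation: [2.229, 2.209, 0.005]
wrist_force: [-0.0, 0.3, -1.3]
grip_width: 0.628
```

```bash
python3 st.py .4776 .3522 .090; python3 go.py .4776 .3522 .14
```

```text
tcp [0.475  0.3018 0.2296] t 48.3
stack 0.0265 [0.4773 0.3527] 105
stack 0.028 [0.4776 0.3526] 83
h 0.014 102 [-0.0019  0.0012]
h 0.015 109 [-0.0017 -0.0007]
h 0.016 113 [-0.0009 -0.0005]
h 0.017 118 [-0.0001  0.0002]
h 0.018 122 [0.0003 0.0002]
h 0.019 123 [0.0007 0.0001]
h 0.02 125 [0.0007 0.0001]
h 0.021 127 [0.001  0.0001]
h 0.022 125 [0.0014 0.0001]
h 0.023 118 [0.0019 0.0001]
h 0.024 107 [0.0024 0.0002]
t 48.37 tcp [0.4751 0.3015 0.2296] w 0.628 F [-0.0763  0.1231 -0.9415]
shift [0.0507 0.0016 0.0896] turn [ 0.2648  0.0096 -0.5304] world d [ 0.0025  0.0507 -0.0896]
```

Request:
{"api": "arm_command", "payload": {
  "moves": [
    [[0.04, 0.006, 0, 0.01, 0.1, 0, -0.2], [0.04, 0.012, 0.001, 0.018, 0.1, 0, -0.2], [0.04, 0.013, 0, 0.02, 0.1, 0, -0.1], [0.04, 0.009, 0, 0.018, 0, 0, 0], [0.04, 0.005, 0, 0.01, 0, 0, 0], [0.04, 0.002, 0, 0.006, 0, 0, 0], [0.04, 0.001, 0, 0.003, 0, 0, 0], [0.04, 0, 0, 0, 0, 0, 0], [0.04, 0, 0, 0, 0, 0, 0], [0.04, 0, 0, 0, 0, 0, 0]]
  ]
}}

```text
time_s: 49.2
tool_pos: [0.4812, 0.3478, 0.1385]
orientation: [2.23, 2.21, -0.0]
wrist_force: [0.4, -0.4, -1.1]
grip_width: 0.63
```

```bash
python3 go.py .4775 .3522 .136
```

```text
t 49.2 tcp [0.4812 0.3478 0.1385] w 0.63 F [ 0.408  -0.3996 -1.105 ]
shift [ 0.0044 -0.0037  0.0025] turn [ 0.0851  0.0961 -0.5249] world d [-0.0037  0.0044 -0.0025]
```

Request:
{"api": "arm_command", "payload": {
  "moves": [
    [[0.04, 0.002, -0.0018, 0.001, 0, 0, -0.2], [0.04, 0.0013, -0.001, 0, 0, 0, -0.2], [0.04, 0.0006, -0.0005, 0, 0, 0, -0.1], [0.04, 0, 0, 0, 0, 0, 0], [0.04, 0, 0, 0, 0, 0, 0]]
  ]
}}

```text
time_s: 49.62
tool_pos: [0.4794, 0.3519, 0.1403]
orientation: [2.22, 2.217, 0.007]
wrist_force: [0.2, -0.1, -2.0]
grip_width: 0.627
```

```bash
python3 go.py .4775 .3522 .136
```

```text
t 49.62 tcp [0.4794 0.3519 0.1403] w 0.627 F [ 0.1662 -0.0886 -1.9701]
shift [ 0.0003 -0.0019  0.0043] turn [ 0.333  -0.0154 -0.0695] world d [-0.0019  0.0003 -0.0043]
```

Request:
{"api": "arm_command", "payload": {
  "moves": [
    [[0.04, 0.0002, -0.0013, 0.001, 0.2, 0, 0], [0.04, 0.0001, -0.0007, 0.001, 0.1, 0, 0], [0.04, 0, 0, 0, 0, 0, 0], [0.04, 0, 0, 0, 0, 0, 0]]
  ]
}}

```text
time_s: 49.95
tool_pos: [0.4773, 0.3523, 0.1384]
orientation: [2.223, 2.22, 0.001]
wrist_force: [0.1, 0.1, -1.3]
grip_width: 0.631
```

```bash
python3 go.py .4775 .3522 .118
```

```text
t 49.95 tcp [0.4773 0.3523 0.1384] w 0.631 F [ 0.0991  0.096  -1.3499]
shift [-0.0001  0.0002  0.0204] turn [ 0.025  -0.0242 -0.0714] world d [ 0.0002 -0.0001 -0.0204]
```

Request:
{"api": "arm_command", "payload": {
  "moves": [
    [[0.04, 0, 0, 0.002, 0, 0, 0], [0.04, 0, 0, 0.003, 0, 0, 0], [0.04, 0, 0, 0.003, 0, 0, 0], [0.04, 0, 0, 0.003, 0, 0, 0], [0.04, 0, 0, 0.003, 0, 0, 0], [0.04, 0, 0, 0.003, 0, 0, 0], [0.04, 0, 0, 0.002, 0, 0, 0], [0.04, 0, 0, 0, 0, 0, 0]]
  ]
}}

```text
time_s: 50.62
tool_pos: [0.4773, 0.3521, 0.1167]
orientation: [-2.223, -2.22, -0.0]
wrist_force: [-0.3, -0.5, -0.9]
grip_width: 0.627
```

```bash
python3 go.py .4775 .3522 .101
```

```text
t 50.62 tcp [0.4773 0.3521 0.1167] w 0.627 F [-0.3167 -0.4886 -0.9246]
shift [0.0001 0.0002 0.0157] turn [-0.0028 -0.0174 -0.0833] world d [ 0.0002  0.0001 -0.0157]
```

Request:
{"api": "arm_command", "payload": {
  "moves": [
    [[0.04, 0, 0, 0.003, 0, 0, 0], [0.04, 0, 0, 0.003, 0, 0, 0], [0.04, 0, 0, 0.003, 0, 0, 0], [0.04, 0, 0, 0.002, 0, 0, 0], [0.04, 0, 0, 0.0015, 0, 0, 0], [0.04, 0, 0, 0.001, 0, 0, 0], [0.04, 0, 0, 0, 0, 0, 0]]
  ]
}}

```text
time_s: 51.2
tool_pos: [0.4775, 0.3524, 0.1018]
orientation: [-2.223, -2.22, -0.001]
wrist_force: [0.2, -0.4, -1.0]
grip_width: 0.63
```

Request:
{"api": "arm_command", "payload": {
  "moves": [
    [[0.04, 0, 0, 0.001, 0, 0, 0], [0.04, 0, 0, 0.001, 0, 0, 0]]
  ]
}}

```text
time_s: 51.37
tool_pos: [0.478, 0.3529, 0.1005]
orientation: [-2.223, -2.22, -0.003]
wrist_force: [-1.5, -1.1, 7.7]
grip_width: 0.629
```

Contact at 0.1005, as predicted for fully home. Releasing and heading for cup B.

Request:
{"api": "arm_command", "payload": {
  "moves": [
    [[0.04, 0, 0, -0.0005, 0, 0, 0], [0.08, 0, 0, 0, 0, 0, 0], [0.08, 0, 0, 0, 0, 0, 0], [0.08, 0, 0, 0, 0, 0, 0], [0.08, 0, 0, 0, 0, 0, 0], [0.08, 0, 0, 0, 0, 0, 0], [0.08, 0, 0, -0.01, 0, 0, 0], [0.08, 0, 0, -0.02, 0, 0, 0], [0.08, 0, 0, -0.03, 0, 0, 0], [0.08, -0.01, 0, -0.03, 0, 0, 0], [0.08, -0.02, 0, -0.01, 0, 0, 0], [0.08, -0.03, -0.001, 0, 0, 0, 0], [0.08, -0.038, -0.002, 0, 0, 0, 0], [0.08, -0.04, -0.003, 0, 0, 0, 0], [0.08, -0.04, -0.003, 0, 0, 0, 0], [0.085, -0.04, -0.003, 0, 0, 0, 0], [0.085, -0.04, -0.003, 0, 0, 0, 0], [0.085, -0.04, -0.003, 0, 0, 0, 0], [0.085, -0.04, -0.003, 0, 0, 0, 0], [0.085, -0.03, -0.002, 0, 0, 0, 0]]
  ]
}}

```text
time_s: 53.03
tool_pos: [0.4555, -0.0183, 0.214]
orientation: [2.202, 2.238, 0.026]
wrist_force: [-0.4, 0.2, -0.8]
grip_width: 0.994
```

```bash
python3 go.py .4544 -.0865 .09; python3 - <<'E'
from h import *
for n in ("scene","top"):
    p=cams.snapshot(n); 
    if n=="scene":
        cv2.imwrite("pics/c2.png",p["img"])
    print(n,[ (round(d["conf"],2),np.round(d["pixel"])) for d in finder.pinpoint("square_first_mid",p)[:4]],[ (round(d["conf"],2),np.round(d["pixel"])) for d in finder.pinpoint("weight_mid",p)[:2]])
    if n=="top": 
        cv2.imwrite("pics/c3.png",p["img"])
    print(proj(p,(.4776,.3525,.118)),proj(p,(.4776,.3525,.033)))
E
```

```text
t 53.03 tcp [ 0.4555 -0.0183  0.214 ] w 0.994 F [-0.4298  0.1803 -0.8033]
shift [-0.0695 -0.0038  0.1233] turn [ 0.7456 -0.5993  0.9321] world d [-0.0011 -0.0682 -0.124 ]
scene [(0.81, array([504., 251.])), (0.72, array([401., 198.])), (0.59, array([436., 236.]))] [(0.53, array([202., 228.]))]
[np.float64(440.3), np.float64(205.3)] [np.float64(435.1), np.float64(234.2)]
top [(0.62, array([141., 208.])), (0.45, array([201., 210.]))] [(0.53, array([398., 116.])), (0.42, array([477., 201.]))]
[np.float64(189.7), np.float64(206.6)] [np.float64(201.0), np.float64(208.4)]
```

The weight reading has shifted, so it may have been knocked. I'll look.

```bash
python3 - <<'E'
import cv2,numpy as np
a=cv2.imread("pics/c2.png")[150:290,130:480]; b=cv2.imread("pics/c3.png")[80:230,160:520]
cv2.imwrite("pics/c4.png",np.vstack([cv2.resize(a,(700,280)),cv2.resize(b,(700,292))]))
E
```

```text
(no output)
```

View pics/c4.png

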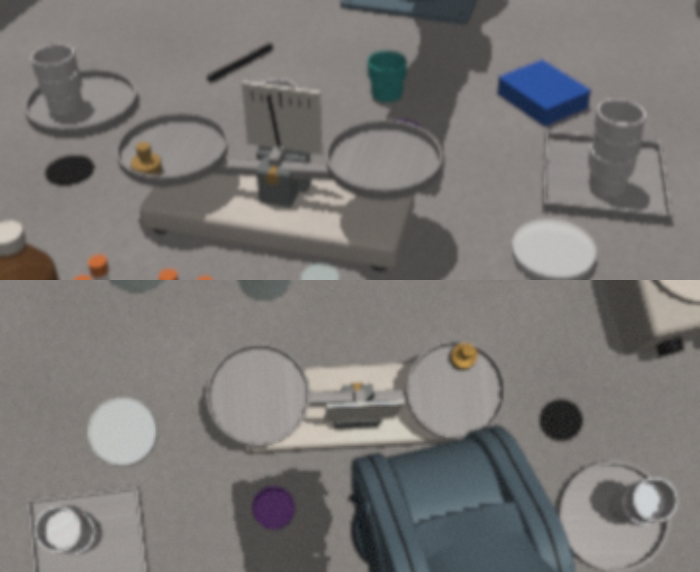

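The weight has been knocked to the far edge of the right pan, at (146,158) in the upper crop. It is still upright on the pan, so weighing still works. The square stack of three stands upright at (615,145). On to cup B.

Request:
{"api": "arm_command", "payload": {
  "moves": [
    [[0.085, -0.01, 0, 0.005, 0.3, -0.2, 0.4], [0.085, -0.018, -0.001, 0.015, 0.3, -0.2, 0.4], [0.085, -0.018, -0.001, 0.025, 0.2, -0.2, 0.2], [0.085, -0.012, -0.001, 0.03, 0, 0, 0], [0.085, -0.007, 0, 0.025, 0, 0, 0], [0.085, -0.003, 0, 0.015, 0, 0, 0], [0.085, 0, 0, 0.008, 0, 0, 0], [0.085, 0, 0, 0.003, 0, 0, 0], [0.085, 0, 0, 0, 0, 0, 0], [0.085, 0, 0, 0, 0, 0, 0]]
  ]
}}

```text
time_s: 54.17
tool_pos: [0.4596, -0.0748, 0.0826]
orientation: [2.196, 2.247, 0.007]
wrist_force: [-0.0, -0.3, 1.0]
grip_width: 0.993
```

```bash
python3 rim.py r6 .4544 -.0865 .058; python3 go.py .4544 -.0865 .039
```

```text
t 54.17 tcp [ 0.4596 -0.0748  0.0826]
rim [ 0.4543 -0.0844] z 0.058 score 134.7 tool [-0.0095 -0.0057  0.0246]
t 54.22 tcp [ 0.4599 -0.0747  0.0829] w 1.001 F [ 0.524   0.436  -0.7368]
shift [-0.0118 -0.0059  0.0438] turn [ 0.2276 -0.1676  1.3235] world d [-0.0055 -0.0118 -0.0439]
```

Request:
{"api": "arm_command", "payload": {
  "moves": [
    [[0.085, -0.003, -0.002, 0.005, 0.1, -0.1, 0.5], [0.085, -0.003, -0.002, 0.008, 0.1, 0, 0.4], [0.085, -0.002, -0.001, 0.01, 0, 0, 0.2], [0.085, -0.001, 0, 0.01, 0, 0, 0], [0.085, 0, 0, 0.006, 0, 0, 0], [0.085, 0, 0, 0.003, 0, 0, 0], [0.085, 0, 0, 0.001, 0, 0, 0], [0.085, 0, 0, 0, 0, 0, 0], [0.04, 0, 0, 0, 0, 0, 0], [0.04, 0, 0, 0, 0, 0, 0], [0.04, 0, 0, 0, 0, 0, 0], [0.04, 0, 0, 0, 0, 0, 0], [0.04, 0, 0, 0, 0, 0, 0], [0.04, 0, 0, 0, 0, 0, 0], [0.04, 0, 0, 0, 0, 0, 0]]
  ]
}}

```text
time_s: 55.47
tool_pos: [0.4575, -0.0844, 0.0392]
orientation: [2.215, 2.221, 0.006]
wrist_force: [-0.4, -0.4, -1.5]
grip_width: 0.634
```

```bash
python3 go.py .634 .107 .23
```

```text
t 55.47 tcp [ 0.4575 -0.0844  0.0392] w 0.634 F [-0.3734 -0.3689 -1.5078]
shift [ 0.1907  0.1783 -0.1898] turn [0.3646 0.0502 0.1685] world d [0.1765 0.1914 0.1908]
```

Offset underside = TCP − 0.039. Lift, then y first, then x, to the left pan.

Request:
{"api": "arm_command", "payload": {
  "moves": [
    [[0.04, 0, 0, -0.015, 0, 0, 0], [0.04, 0, 0, -0.03, 0, 0, 0], [0.04, 0, 0, -0.04, 0, 0, 0], [0.04, 0.005, 0, -0.04, 0, 0, 0], [0.04, 0.015, 0, -0.03, 0, 0, 0], [0.04, 0.025, 0.005, -0.02, 0, 0, 0], [0.04, 0.03, 0.01, -0.01, 0, 0, 0], [0.04, 0.03, 0.018, 0, 0, 0, 0], [0.04, 0.028, 0.024, 0, 0, 0, 0], [0.04, 0.022, 0.028, 0, 0, 0, 0], [0.04, 0.016, 0.028, 0, 0, 0, 0], [0.04, 0.01, 0.025, 0, 0, 0, 0], [0.04, 0.006, 0.018, 0, 0, 0, 0], [0.04, 0.003, 0.011, 0, 0, 0, 0], [0.04, 0, 0.006, 0, 0, 0, 0], [0.04, 0, 0.002, 0, 0, 0, 0], [0.04, 0, 0, 0, 0, 0, 0], [0.04, 0, 0, 0, 0, 0, 0]]
  ]
}}

```text
time_s: 56.97
tool_pos: [0.6338, 0.1135, 0.231]
orientation: [2.223, 2.219, 0.0]
wrist_force: [-0.1, -1.4, -0.4]
grip_width: 0.636
```

```bash
python3 go.py .634 .107 .151; python3 beam.py s8
```

```text
t 56.97 tcp [0.6338 0.1135 0.231 ] w 0.636 F [-0.1264 -1.3658 -0.3953]
shift [-0.0065  0.0002  0.08  ] turn [ 0.035   0.0289 -0.1007] world d [ 0.0002 -0.0065 -0.08  ]
brass now (np.float64(202.2), np.float64(229.3), 120) weight finder [array([202.7, 226.5])]
```

Request:
{"api": "arm_command", "payload": {
  "moves": [
    [[0.04, -0.001, 0, 0.01, 0, 0, 0], [0.04, -0.001, 0, 0.02, 0, 0, 0], [0.04, -0.001, 0, 0.02, 0, 0, 0], [0.04, 0, 0, 0.015, 0, 0, 0], [0.04, 0, 0, 0.008, 0, 0, 0], [0.04, 0, 0, 0.004, 0, 0, 0], [0.04, 0, 0, 0.002, 0, 0, 0], [0.04, 0, 0, 0, 0, 0, 0], [0.04, 0, 0, 0, 0, 0, 0]]
  ]
}}

```text
time_s: 57.82
tool_pos: [0.6324, 0.1075, 0.1494]
orientation: [2.223, 2.214, 0.002]
wrist_force: [-0.4, 0.2, 1.8]
grip_width: 0.636
```

Request:
{"api": "arm_command", "payload": {
  "moves": [
    [[0.08, 0, 0, 0, 0, 0, 0], [0.08, 0, 0, 0, 0, 0, 0], [0.08, 0, 0, 0, 0, 0, 0], [0.08, 0, 0, 0, 0, 0, 0], [0.08, 0, 0, -0.01, 0, 0, 0], [0.08, 0, 0, -0.015, 0, 0, 0], [0.08, 0, 0, -0.01, 0, 0, 0], [0.08, 0, 0, 0, 0, 0, 0], [0.08, 0, 0, 0, 0, 0, 0], [0.08, 0, 0, 0, 0, 0, 0], [0.08, 0, 0, 0, 0, 0, 0], [0.08, 0, 0, 0, 0, 0, 0], [0.08, 0, 0, 0, 0, 0, 0], [0.08, 0, 0, 0, 0, 0, 0], [0.08, 0, 0, 0, 0, 0, 0], [0.08, 0, 0, 0, 0, 0, 0]]
  ]
}}

```text
time_s: 59.15
tool_pos: [0.6334, 0.108, 0.1896]
orientation: [2.221, 2.213, 0.007]
wrist_force: [0.2, -0.2, 0.3]
grip_width: 0.938
```

```bash
python3 pan.py s9; python3 go.py .634 .105 .151
```

```text
brass now (np.float64(202.2), np.float64(229.3), 121) weight finder [array([200.6, 227.9])]
59.2 [0.6335 0.108  0.1896]
0.14 [0.6354 0.1126] 120
0.155 [0.6321 0.0967] 161
0.17 [0.6327 0.1064] 170
t 59.3 tcp [0.6335 0.1081 0.1897] w 0.936 F [-0.3136 -0.4777 -0.8294]
shift [-0.003   0.0002  0.0387] turn [ 0.4656  0.068  -0.2102] world d [ 0.0005 -0.0031 -0.0387]
```

Cup B is light: the brass stayed at row 229 and the rim is at z≈0.17. Regrasping.

Request:
{"api": "arm_command", "payload": {
  "moves": [
    [[0.085, -0.0005, 0, 0.008, 0.2, 0, 0], [0.085, -0.0005, 0, 0.01, 0.2, 0, 0], [0.085, 0, 0, 0.008, 0, 0, 0], [0.085, 0, 0, 0.005, 0, 0, 0], [0.085, 0, 0, 0.003, 0, 0, 0], [0.085, 0, 0, 0.001, 0, 0, 0], [0.085, 0, 0, 0, 0, 0, 0], [0.085, 0, 0, 0, 0, 0, 0], [0.04, 0, 0, 0, 0, 0, 0], [0.04, 0, 0, 0, 0, 0, 0], [0.04, 0, 0, 0, 0, 0, 0], [0.04, 0, 0, 0, 0, 0, 0], [0.04, 0, 0, 0, 0, 0, 0], [0.04, 0, 0, 0, 0, 0, 0], [0.04, 0, 0, 0, 0, 0, 0], [0.04, 0, 0, 0, 0, 0, 0]]
  ]
}}

```text
time_s: 60.63
tool_pos: [0.6333, 0.1068, 0.1509]
orientation: [2.225, 2.217, -0.002]
wrist_force: [-1.1, -0.7, 0.2]
grip_width: 0.635
```

Request:
{"api": "arm_command", "payload": {
  "moves": [
    [[0.04, 0, 0, -0.015, 0, 0, 0], [0.04, 0, 0, -0.03, 0, 0, 0], [0.04, 0, -0.005, -0.03, 0, 0, 0], [0.04, -0.005, -0.015, -0.015, 0, 0, 0], [0.04, -0.015, -0.025, 0, 0, 0, 0], [0.04, -0.025, -0.025, 0, 0, 0, 0], [0.04, -0.032, -0.02, 0, 0, 0, 0], [0.04, -0.036, -0.015, 0, 0, 0, 0], [0.04, -0.038, -0.012, 0, 0, 0, 0], [0.04, -0.04, -0.01, 0, 0, 0, 0], [0.04, -0.04, -0.005, 0, 0, 0, 0], [0.04, -0.04, -0.003, 0, 0, 0, 0], [0.04, -0.04, 0, 0, 0, 0, 0], [0.04, -0.04, 0, 0, 0, 0, 0], [0.04, -0.04, 0, 0, 0, 0, 0], [0.04, -0.04, 0, 0, 0, 0, 0], [0.04, -0.036, 0, 0, 0, 0, 0], [0.04, -0.025, 0, 0, 0, 0, 0], [0.04, -0.012, 0, 0, 0, 0, 0], [0.04, 0, 0, 0, 0, 0, 0]]
  ]
}}

```text
time_s: 62.3
tool_pos: [0.4899, -0.4165, 0.2428]
orientation: [2.215, 2.221, -0.0]
wrist_force: [-0.4, 0.3, -0.7]
grip_width: 0.638
```

```bash
python3 st.py .4975 -.382 .090; python3 go.py .4975 -.430 .225
```

```text
tcp [ 0.4899 -0.4165  0.2428] t 62.3
stack 0.0265 [ 0.4996 -0.3872] 129
stack 0.028 [ 0.5003 -0.3856] 130
h 0.014 132 [-0.005   0.0001]
h 0.015 132 [-0.0035 -0.0005]
h 0.016 140 [-0.0027 -0.0007]
h 0.017 147 [-0.0021 -0.0009]
h 0.018 150 [-0.0011 -0.0006]
h 0.019 153 [-0.0003  0.0001]
h 0.02 154 [0.0001 0.    ]
h 0.021 154 [ 0.0003 -0.    ]
h 0.022 159 [0.0004 0.0001]
h 0.023 159 [0.0008 0.0001]
h 0.024 154 [0.0013 0.0001]
t 62.4 tcp [ 0.4909 -0.4126  0.2429] w 0.638 F [ 1.0913  0.7723 -1.2864]
shift [-0.0174  0.0065  0.0179] turn [0.1828 0.0827 0.384 ] world d [ 0.0066 -0.0174 -0.0179]
```

Request:
{"api": "arm_command", "payload": {
  "moves": [
    [[0.04, -0.006, 0.003, 0.006, 0.1, 0, 0.2], [0.04, -0.006, 0.002, 0.006, 0.1, 0, 0.1], [0.04, -0.003, 0.001, 0.004, 0, 0, 0], [0.04, -0.001, 0, 0.001, 0, 0, 0], [0.04, 0, 0, 0, 0, 0, 0], [0.04, 0, 0, 0, 0, 0, 0], [0.04, 0, 0, 0, 0, 0, 0], [0.04, 0, 0, 0, 0, 0, 0]]
  ]
}}

```text
time_s: 63.07
tool_pos: [0.501, -0.421, 0.224]
orientation: [-2.206, -2.234, -0.003]
wrist_force: [-0.9, 0.4, -1.7]
grip_width: 0.637
```

```bash
python3 st.py .4975 -.383 .090; python3 go.py .4975 -.382 .138
```

```text
tcp [ 0.501 -0.421  0.224] t 63.1
stack 0.0265 [ 0.4973 -0.3836] 145
stack 0.028 [ 0.5006 -0.3851] 132
h 0.014 133 [-0.005  0.   ]
h 0.015 134 [-0.0032 -0.0005]
h 0.016 142 [-0.0025 -0.0007]
h 0.017 147 [-0.0017 -0.0007]
h 0.018 149 [-0.0009  0.0002]
h 0.019 152 [-0.0004  0.0002]
h 0.02 153 [0.0001 0.0001]
h 0.021 152 [-0.0001 -0.    ]
h 0.022 157 [0.0003 0.    ]
h 0.023 157 [0.0008 0.    ]
h 0.024 151 [0.0013 0.    ]
t 63.17 tcp [ 0.501  -0.4212  0.2242] w 0.635 F [-0.1748 -0.6024 -0.9184]
shift [ 0.039  -0.003   0.0863] turn [-0.0004 -0.1554  0.6985] world d [-0.0035  0.0392 -0.0862]
```

Request:
{"api": "arm_command", "payload": {
  "moves": [
    [[0.04, 0.005, -0.001, 0.01, 0, -0.1, 0.3], [0.04, 0.01, -0.001, 0.018, 0, 0, 0.3], [0.04, 0.01, -0.001, 0.02, 0, 0, 0.1], [0.04, 0.007, 0, 0.018, 0, 0, 0], [0.04, 0.004, 0, 0.01, 0, 0, 0], [0.04, 0.002, 0, 0.005, 0, 0, 0], [0.04, 0.001, 0, 0.002, 0, 0, 0], [0.04, 0, 0, 0, 0, 0, 0], [0.04, 0, 0, 0, 0, 0, 0], [0.04, 0, 0, 0, 0, 0, 0]]
  ]
}}

```text
time_s: 64.0
tool_pos: [0.4982, -0.3811, 0.1382]
orientation: [2.222, 2.213, 0.001]
wrist_force: [-1.0, -0.1, -1.2]
grip_width: 0.637
```

```bash
python3 go.py .4973 -.3828 .137
```

```text
t 64.0 tcp [ 0.4982 -0.3811  0.1382] w 0.637 F [-0.9974 -0.1037 -1.1842]
shift [-0.0017 -0.0009  0.0012] turn [ 0.2344  0.1683 -0.2291] world d [-0.0009 -0.0017 -0.0012]
```

Request:
{"api": "arm_command", "payload": {
  "moves": [
    [[0.04, -0.0007, -0.0004, 0.0005, 0.1, 0.1, -0.1], [0.04, -0.0004, -0.0003, 0.0005, 0.1, 0, -0.1], [0.04, 0, 0, 0, 0, 0, 0], [0.04, 0, 0, 0, 0, 0, 0]]
  ]
}}

```text
time_s: 64.33
tool_pos: [0.4986, -0.3847, 0.1395]
orientation: [2.22, 2.215, -0.001]
wrist_force: [0.4, -0.6, -0.7]
grip_width: 0.636
```

```bash
python3 go.py .4973 -.3828 .116
```

```text
t 64.33 tcp [ 0.4986 -0.3847  0.1395] w 0.636 F [ 0.3641 -0.6433 -0.6853]
shift [ 0.002  -0.0014  0.0235] turn [ 0.2146  0.243  -0.1134] world d [-0.0013  0.0019 -0.0235]
```

Request:
{"api": "arm_command", "payload": {
  "moves": [
    [[0.04, 0.001, -0.0008, 0.001, 0.1, 0.1, -0.1], [0.04, 0.0005, -0.0004, 0.001, 0.1, 0.1, 0], [0.04, 0, 0, 0, 0, 0, 0], [0.04, 0, 0, 0, 0, 0, 0]]
  ]
}}

```text
time_s: 64.67
tool_pos: [0.4974, -0.3834, 0.1377]
orientation: [2.221, 2.22, -0.0]
wrist_force: [-0.1, -0.3, -1.7]
grip_width: 0.633
```

```bash
python3 go.py .4973 -.3828 .116
```

```text
t 64.67 tcp [ 0.4974 -0.3834  0.1377] w 0.633 F [-0.1244 -0.2862 -1.6575]
shift [ 0.0006 -0.0001  0.0217] turn [ 0.0242  0.0486 -0.0227] world d [-0.0001  0.0006 -0.0217]
```

Good. Descending to about z = 0.117.

Request:
{"api": "arm_command", "payload": {
  "moves": [
    [[0.04, 0.0004, 0, 0.002, 0, 0, 0], [0.04, 0, 0, 0.003, 0, 0, 0], [0.04, 0, 0, 0.003, 0, 0, 0], [0.04, 0, 0, 0.003, 0, 0, 0], [0.04, 0, 0, 0.003, 0, 0, 0], [0.04, 0, 0, 0.003, 0, 0, 0], [0.04, 0, 0, 0.002, 0, 0, 0], [0.04, 0, 0, 0, 0, 0, 0]]
  ]
}}

```text
time_s: 65.33
tool_pos: [0.497, -0.3825, 0.1159]
orientation: [-2.221, -2.221, 0.001]
wrist_force: [-1.0, -0.2, -1.5]
grip_width: 0.638
```

```bash
python3 go.py .4973 -.3828 .099
```

```text
t 65.33 tcp [ 0.497  -0.3825  0.1159] w 0.638 F [-1.0153 -0.1689 -1.5172]
shift [-0.0003  0.0003  0.0169] turn [-0.0322  0.0055 -0.0083] world d [ 0.0003 -0.0003 -0.0169]
```

Request:
{"api": "arm_command", "payload": {
  "moves": [
    [[0.04, 0, 0, 0.003, 0, 0, 0], [0.04, 0, 0, 0.003, 0, 0, 0], [0.04, 0, 0, 0.003, 0, 0, 0], [0.04, 0, 0, 0.002, 0, 0, 0], [0.04, 0, 0, 0.0015, 0, 0, 0], [0.04, 0, 0, 0.001, 0, 0, 0], [0.04, 0, 0, 0.001, 0, 0, 0], [0.04, 0, 0, 0, 0, 0, 0]]
  ]
}}

```text
time_s: 66.0
tool_pos: [0.4971, -0.3826, 0.0998]
orientation: [-2.221, -2.221, 0.001]
wrist_force: [0.1, -0.6, -0.9]
grip_width: 0.634
```

Request:
{"api": "arm_command", "payload": {
  "moves": [
    [[0.04, 0, 0, 0.001, 0, 0, 0], [0.04, 0, 0, 0.001, 0, 0, 0]]
  ]
}}

```text
time_s: 66.17
tool_pos: [0.4978, -0.3831, 0.0988]
orientation: [2.221, 2.22, -0.0]
wrist_force: [-2.2, 1.2, 10.4]
grip_width: 0.635
```

Home, with contact at the predicted height. Releasing and rising.

Request:
{"api": "arm_command", "payload": {
  "moves": [
    [[0.04, 0, 0, -0.0005, 0, 0, 0], [0.08, 0, 0, 0, 0, 0, 0], [0.08, 0, 0, 0, 0, 0, 0], [0.08, 0, 0, 0, 0, 0, 0], [0.08, 0, 0, 0, 0, 0, 0], [0.08, 0, 0, 0, 0, 0, 0], [0.08, 0, 0, -0.01, 0, 0, 0], [0.08, 0, 0, -0.02, 0, 0, 0], [0.06, 0, 0, -0.03, 0, 0, 0], [0.05, 0, 0, -0.03, 0, 0, 0], [0.05, 0.005, 0.01, -0.02, 0, 0, 0], [0.05, 0.015, 0.015, -0.01, 0, 0, 0], [0.05, 0.02, 0.02, 0, 0, 0, 0], [0.05, 0.02, 0.02, 0, 0, 0, 0], [0.05, 0.02, 0.02, 0, 0, 0, 0], [0.05, 0.01, 0.01, 0, 0, 0, 0], [0.05, 0.005, 0.005, 0, 0, 0, 0], [0.05, 0, 0, 0, 0, 0, 0], [0.05, 0, 0, 0, 0, 0, 0]]
  ]
}}

```text
time_s: 67.75
tool_pos: [0.6001, -0.2879, 0.2338]
orientation: [2.223, 2.21, -0.001]
wrist_force: [-1.1, -0.4, 0.4]
grip_width: 0.587
```

```bash
python3 w.py w20 weight_mid:.1; python3 - <<'E'
from h import *
import go
c=[]
for n in("top","scene"):
    p=cams.snapshot(n); cv2.imwrite(f"pics/f_{n}.png",p["img"])
    for d in finder.pinpoint("weight_mid",p)[:2]: print(n,round(d["conf"],2),d["pixel"],onplane(p,d["pixel"],.1))
    if n=="top": X=onplane(p,(398.6,118.5),.1); print(X)
go.go(X[0],X[1],.2)
E
```

```text
t 67.75 tcp [ 0.6001 -0.2879  0.2338] yaw 89.66 tilt [ 0.0041 -0.0048] w 0.5868484062292427 F [-1.1349 -0.4119  0.3939]
weight_mid 0.71 [418.  21.] [ 0.6842 -0.1493] tool dx,dy [0.1398 0.0827]
top 0.68 [485.3, 195.3] [ 0.4883 -0.3474  0.1   ]
top 0.49 [398.2, 117.5] [ 0.6835 -0.1471  0.1   ]
[ 0.681 -0.148  0.1  ]
scene 0.59 [201.0, 224.1] [ 0.6692 -0.1619  0.1   ]
scene 0.16 [398.3, 200.6] [0.4562 0.254  0.1   ]
t 68.05 tcp [ 0.5998 -0.2885  0.2336] w 0.584 F [-0.757   0.2088  1.3841]
shift [0.1413 0.08   0.0333] turn [ 0.2416  0.2669 -0.4301] world d [ 0.0812  0.1405 -0.0336]
```

Request:
{"api": "arm_command", "payload": {
  "moves": [
    [[0.05, 0.01, 0.005, 0, 0.1, 0.1, -0.2], [0.05, 0.02, 0.012, 0.005, 0.1, 0.1, -0.2], [0.05, 0.028, 0.015, 0.01, 0, 0, 0], [0.05, 0.028, 0.015, 0.015, 0, 0, 0], [0.05, 0.022, 0.013, 0.015, 0, 0, 0], [0.05, 0.014, 0.01, 0.015, 0, 0, 0], [0.05, 0.008, 0.005, 0.008, 0, 0, 0], [0.05, 0.003, 0.002, 0.003, 0, 0, 0], [0.05, 0, 0, 0, 0, 0, 0], [0.05, 0, 0, 0, 0, 0, 0], [0.05, 0, 0, 0, 0, 0, 0]]
  ]
}}

```text
time_s: 68.97
tool_pos: [0.6803, -0.1537, 0.1609]
orientation: [2.229, 2.209, -0.002]
wrist_force: [-0.5, -0.6, 0.1]
grip_width: 0.587
```

```bash
python3 - <<'E'
from h import *
import go
tp,tr,s=pose(); p=cams.snapshot("wrist"); im=p["img"].astype(int)
cv2.imwrite("pics/w21.png",p["img"])
for d in finder.pinpoint("weight_mid",p)[:2]: print(round(d["conf"],2),d["pixel"],onplane(p,d["pixel"],.1,(tp,tr)))
m=((im[...,2]-im[...,0]>45)&(im[...,1]-im[...,0]>15)&(im[...,2]-im[...,1]<80)).astype(np.uint8)
n,l,st,ce=cv2.connectedComponentsWithStats(m)
for i in np.argsort(-st[1:,4])[:3]+1: print(st[i],ce[i],onplane(p,ce[i],.1,(tp,tr)))
go.go(.682,-.148,.105)
E
```

```text
0.82 [325.1, 203.4] [ 0.6853 -0.1495  0.1   ]
[ 505  212   94   75 4649] [547.5754 247.7068] [ 0.8544 -0.1865  0.1   ]
[ 303  184   44   42 1294] [324.5023 204.7311] [ 0.6849 -0.1505  0.1   ]
[587  12  33  35 606] [600.5066  31.3465] [ 0.8554 -0.0393  0.1   ]
t 69.07 tcp [ 0.6804 -0.1544  0.1612] w 0.584 F [-0.0702 -0.8385 -1.2065]
shift [0.0066 0.0014 0.0562] turn [ 0.1078  0.2194 -0.5805] world d [ 0.0016  0.0064 -0.0562]
```

View pics/w21.png

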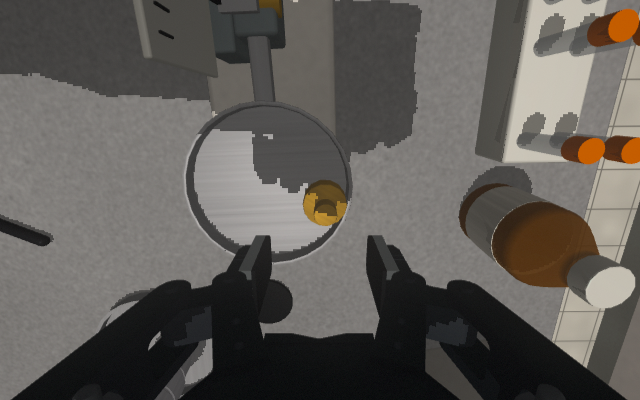

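The weight is upright by the pan rim at (325,204), which is about (0.685, −0.150). Descending.

Request:
{"api": "arm_command", "payload": {
  "moves": [
    [[0.05, 0.0015, 0.002, 0.005, 0, 0.1, -0.2], [0.05, 0.0015, 0.002, 0.01, 0, 0.1, -0.2], [0.05, 0.001, 0.001, 0.014, 0, 0, -0.1], [0.05, 0, 0, 0.012, 0, 0, 0], [0.05, 0, 0, 0.006, 0, 0, 0], [0.05, 0, 0, 0.003, 0, 0, 0], [0.05, 0, 0, 0.001, 0, 0, 0], [0.05, 0, 0, 0, 0, 0, 0], [0.05, 0, 0, 0, 0, 0, 0]]
  ]
}}

```text
time_s: 69.82
tool_pos: [0.6846, -0.154, 0.1043]
orientation: [2.226, 2.215, -0.001]
wrist_force: [-0.1, -0.4, -0.3]
grip_width: 0.579
```

```bash
python3 go.py .685 -.15 .105
```

```text
t 69.82 tcp [ 0.6846 -0.154   0.1043] w 0.579 F [-0.1414 -0.3913 -0.2831]
shift [ 0.004   0.0004 -0.0007] turn [ 0.0283  0.0893 -0.2866] world d [0.0004 0.004  0.0007]
```

Request:
{"api": "arm_command", "payload": {
  "moves": [
    [[0.05, 0.0018, 0.0002, -0.0005, 0, 0, -0.1], [0.05, 0.0012, 0, -0.0005, 0, 0, -0.1], [0.05, 0, 0, 0, 0, 0, 0], [0.05, 0, 0, 0, 0, 0, 0], [0, 0, 0, 0, 0, 0, 0], [0, 0, 0, 0, 0, 0, 0], [0, 0, 0, 0, 0, 0, 0], [0, 0, 0, 0, 0, 0, 0], [0, 0, 0, 0, 0, 0, 0], [0, 0, 0, 0, 0, 0, 0], [0, 0, 0, 0, 0, 0, 0], [0, 0, 0, 0, 0, 0, 0]]
  ]
}}

```text
time_s: 70.82
tool_pos: [0.6861, -0.1506, 0.1081]
orientation: [2.22, 2.217, 0.002]
wrist_force: [-1.4, 0.9, 0.9]
grip_width: 0.152
```

Request:
{"api": "arm_command", "payload": {
  "moves": [
    [[0, 0, 0, -0.008, 0, 0, 0], [0, 0, 0, -0.015, 0, 0, 0], [0, 0, 0, -0.02, 0, 0, 0], [0, 0, 0, -0.015, 0, 0, 0], [0, 0, 0, -0.005, 0, 0, 0], [0, 0, 0, 0, 0, 0, 0], [0, 0, 0, 0, 0, 0, 0]]
  ]
}}

```text
time_s: 71.4
tool_pos: [0.6858, -0.1506, 0.1775]
orientation: [2.219, 2.217, 0.002]
wrist_force: [-0.1, 0.7, -1.7]
grip_width: 0.147
```

```bash
cat > br.py <<'E'
from h import *
import sys,go
tp,tr,s=pose(); p=cams.snapshot("wrist"); im=p["img"].astype(int)
m=((im[...,2]-im[...,0]>45)&(im[...,1]-im[...,0]>15)).astype(np.uint8); m[:, :250]=0; m[:,400:]=0
n,l,st,ce=cv2.connectedComponentsWithStats(m)
for i in np.argsort(-st[1:,4])[:3]+1: print("brass",st[i],ce[i].round(1))
d=finder.pinpoint("weight_pad_top",p)[:2]; print("pad",[(round(k["conf"],2),np.round(k["pixel"]),onplane(p,k["pixel"],.005,(tp,tr))[:2]) for k in d])
go.go(.6185,-.305,.06)
E
python3 br.py
```

```text
brass [290 214  55  28 807] [317.6 225.6]
brass [307 245  24  27 577] [318.6 257.8]
brass [257   4  19  20 249] [267.   13.3]
pad []
t 71.5 tcp [ 0.6854 -0.1504  0.1766] w 0.157 F [-0.0001  0.3067 -1.3477]
shift [-0.1544 -0.0672  0.1167] turn [ 0.1822  0.1115 -0.0465] world d [-0.0669 -0.1546 -0.1166]
```

Request:
{"api": "arm_command", "payload": {
  "moves": [
    [[0, -0.006, -0.002, 0, 0, 0, 0], [0, -0.014, -0.006, 0, 0, 0, 0], [0, -0.022, -0.01, 0, 0, 0, 0], [0, -0.027, -0.012, 0, 0, 0, 0], [0, -0.027, -0.012, 0.005, 0, 0, 0], [0, -0.023, -0.01, 0.01, 0, 0, 0], [0, -0.016, -0.007, 0.015, 0, 0, 0], [0, -0.01, -0.004, 0.018, 0, 0, 0], [0, -0.005, -0.002, 0.018, 0, 0, 0], [0, -0.002, 0, 0.015, 0, 0, 0], [0, 0, 0, 0.01, 0, 0, 0], [0, 0, 0, 0.005, 0, 0, 0], [0, 0, 0, 0, 0, 0, 0], [0, 0, 0, 0, 0, 0, 0], [0, 0, 0, 0, 0, 0, 0]]
  ]
}}

```text
time_s: 72.75
tool_pos: [0.6049, -0.3216, 0.0679]
orientation: [-2.224, -2.211, 0.016]
wrist_force: [0.5, 0.0, -0.9]
grip_width: 0.146
```

```bash
python3 br.py; python3 - <<'E'
from h import *
p=cams.snapshot("top"); g=p["img"][125:185,425:485].max(axis=2)
tp,tr,s=pose(); w=cams.snapshot("wrist"); m=(w["img"].max(axis=2)<40).astype(np.uint8); m[230:]=0
n,l,st,ce=cv2.connectedComponentsWithStats(m)
for i in np.argsort(-st[1:,4])[:3]+1: print("dark",st[i],ce[i],onplane(w,ce[i],.005,(tp,tr))[:2])
q=cv2.imread("pics/c3.png")[125:185,425:485].max(axis=2)<45; v,u=np.nonzero(q); print("top pad (clear pic)",u.mean()+425,v.mean()+125,len(u),onplane(p,(u.mean()+425,v.mean()+125),.005))
E
```

```text
brass [ 290  208   55   64 1599] [318.7 237.6]
brass [322 238   2   2   2] [322.5 238.5]
brass [320 209   1   1   1] [320. 209.]
pad [(0.82, array([334., 187.]), array([ 0.616 , -0.3059]))]
t 72.85 tcp [ 0.6054 -0.3215  0.0685] w 0.146 F [ 1.3409  1.1559 -1.135 ]
shift [0.0166 0.0131 0.0083] turn [-0.5825  0.189  -0.3357] world d [ 0.0131  0.0165 -0.0085]
dark [ 296  144   82   79 4643] [337.61102735 180.60715055] [ 0.61860218 -0.30126008]
top pad (clear pic) 448.17627118644066 151.51525423728813 295 [ 0.61558779 -0.30035101  0.005     ]
```

Request:
{"api": "arm_command", "payload": {
  "moves": [
    [[0, 0.005, 0.004, 0, -0.2, 0.1, -0.1], [0, 0.006, 0.004, 0.002, -0.2, 0.1, -0.1], [0, 0.003, 0.003, 0.004, -0.2, 0, -0.1], [0, 0.001, 0.001, 0.006, 0, 0, 0], [0, 0, 0, 0.005, 0, 0, 0], [0, 0, 0, 0.002, 0, 0, 0], [0, 0, 0, 0, 0, 0, 0], [0, 0, 0, 0, 0, 0, 0], [0, 0, 0, 0, 0, 0, 0]]
  ]
}}

```text
time_s: 73.7
tool_pos: [0.6196, -0.3041, 0.0478]
orientation: [2.219, 2.222, 0.003]
wrist_force: [0.7, -0.5, -1.6]
grip_width: 0.153
```

```bash
python3 go.py .6175 -.304 .031
```

```text
t 73.7 tcp [ 0.6196 -0.3041  0.0478] w 0.153 F [ 0.697  -0.463  -1.6467]
shift [ 0.0001 -0.0021  0.0168] turn [ 0.1348 -0.0221  0.0782] world d [-0.0021  0.0001 -0.0168]
```

Request:
{"api": "arm_command", "payload": {
  "moves": [
    [[0, 0, -0.001, 0.003, 0.1, 0, 0], [0, 0, -0.0005, 0.004, 0, 0, 0], [0, 0, 0, 0.003, 0, 0, 0], [0, 0, 0, 0.002, 0, 0, 0], [0, 0, 0, 0.0015, 0, 0, 0], [0, 0, 0, 0.001, 0, 0, 0], [0, 0, 0, 0.001, 0, 0, 0]]
  ]
}}

```text
time_s: 74.28
tool_pos: [0.6176, -0.3053, 0.0312]
orientation: [2.221, 2.221, 0.0]
wrist_force: [-1.2, -0.4, 3.4]
grip_width: 0.149
```

Request:
{"api": "arm_command", "payload": {
  "moves": [
    [[0, 0, 0, 0.001, 0, 0, 0], [0, 0, 0, 0.001, 0, 0, 0]]
  ]
}}

```text
time_s: 74.45
tool_pos: [0.6177, -0.3055, 0.0311]
orientation: [2.221, 2.22, -0.001]
wrist_force: [-4.3, 0.8, 8.3]
grip_width: 0.152
```

Contact on the pad at the predicted height. Releasing, rising and backing away.

Request:
{"api": "arm_command", "payload": {
  "moves": [
    [[0, 0, 0, -0.0005, 0, 0, 0], [0.05, 0, 0, 0, 0, 0, 0], [0.05, 0, 0, 0, 0, 0, 0], [0.05, 0, 0, 0, 0, 0, 0], [0.05, 0, 0, 0, 0, 0, 0], [0.05, 0, 0, 0, 0, 0, 0], [0.05, 0, 0, -0.01, 0, 0, 0], [0.05, 0, 0, -0.02, 0, 0, 0], [0.05, 0, 0, -0.03, 0, 0, 0], [0.05, 0, 0, -0.03, 0, 0, 0], [0.05, 0, 0, -0.03, 0, 0, 0], [0.05, -0.01, 0, -0.02, 0, 0, 0], [0.05, -0.02, 0, -0.01, 0, 0, 0], [0.05, -0.03, 0, 0, 0, 0, 0], [0.05, -0.03, 0, 0, 0, 0, 0], [0.05, -0.02, 0, 0, 0, 0, 0], [0.05, -0.01, 0, 0, 0, 0, 0], [0.05, 0, 0, 0, 0, 0, 0], [0.05, 0, 0, 0, 0, 0, 0]]
  ]
}}

```text
time_s: 76.03
tool_pos: [0.6206, -0.4264, 0.1998]
orientation: [2.21, 2.223, 0.006]
wrist_force: [-0.4, 0.6, 0.1]
grip_width: 0.587
```

```bash
python3 w.py wf weight_mid:.023 weight_pad_top:.005; python3 - <<'E'
from h import *
p=cams.snapshot("scene"); cv2.imwrite("pics/fs.png",p["img"])
for k,z in dict(weight_mid=.023,weight_pad_top=.005,pan_left_top=.097,pan_right_top=.097,petri=0,slide_box=0,marker=0,round_first_mid=.033,square_first_mid=.033).items():
    for d in finder.pinpoint(k,p)[:2]: print(k,round(d["conf"],2),np.round(d["pixel"]),onplane(p,d["pixel"],z).round(3)[:2])
# beam level: pan edge shift against the first (empty, level) picture and the tilted one
a=cv2.cvtColor(cv2.imread("pics/scene0.png"),6);b=cv2.cvtColor(p["img"],6);c=cv2.cvtColor(cv2.imread("pics/c2.png"),6)
for n,(x,y,w,h) in dict(left=(290,212,65,42),right=(184,200,62,40)).items():
    for m,im in (("now",b),("tilted",c)):
        r=cv2.matchTemplate(im[y-14:y+h+14,x-6:x+w+6],a[y:y+h,x:x+w],5); _,v,_,l=cv2.minMaxLoc(r); print(n,m,round(v,2),"shift",l[0]-6,l[1]-14)
for n,X in dict(roundtop=(.4975,-.3825,.118),sqtop=(.478,.3525,.118)).items(): print(n,proj(p,X))
E
```

```text
t 76.0333 tcp [ 0.6206 -0.4264  0.1998] yaw 90.33 tilt [ 0.0078 -0.0021] w 0.5866884788094026 F [-0.4331  0.6092  0.0816]
weight_mid 0.89 [312.  55.] [ 0.6152 -0.3058] tool dx,dy [ 0.121  -0.0061]
weight_pad_top 0.78 [312.  58.] [ 0.6151 -0.306 ] tool dx,dy [ 0.1208 -0.0063]
weight_mid 0.7 [163. 224.] [ 0.603 -0.314]
weight_pad_top 0.74 [162. 230.] [ 0.608 -0.318]
pan_left_top 0.7 [163. 193.] [ 0.574 -0.314]
pan_left_top 0.66 [319. 233.] [0.627 0.101]
pan_right_top 0.71 [215. 220.] [ 0.645 -0.14 ]
petri 0.65 [407. 275.] [0.602 0.302]
slide_box 0.78 [402. 201.] [0.302 0.256]
slide_box 0.52 [156. 186.] [ 0.415 -0.453]
marker 0.71 [251. 182.] [ 0.317 -0.195]
round_first_mid 0.75 [435. 238.] [0.495 0.353]
round_first_mid 0.55 [167. 197.] [ 0.501 -0.359]
square_first_mid 0.77 [435. 234.] [0.478 0.352]
square_first_mid 0.72 [504. 251.] [0.5   0.511]
left now 0.91 shift 0 -1
left tilted 0.7 shift 0 -6
right now 0.88 shift 0 1
right tilted 0.66 shift 1 5
roundtop [np.float64(154.1), np.float64(167.6)]
sqtop [np.float64(440.3), np.float64(205.4)]
```

Request:
{"api": "arm_command", "payload": {
  "moves": [
    [[0.05, -0.005, -0.005, -0.005, 0, 0, 0], [0.05, -0.01, -0.01, 0, 0, 0, 0], [0.05, -0.01, -0.01, 0, 0, 0, 0], [0.05, -0.005, -0.005, 0, 0, 0, 0], [0.05, 0, 0, 0, 0, 0, 0], [0.05, 0, 0, 0, 0, 0, 0], [0.05, 0, 0, 0, 0, 0, 0], [0.05, 0, 0, 0, 0, 0, 0], [0.05, 0, 0, 0, 0, 0, 0], [0.05, 0, 0, 0, 0, 0, 0], [0.05, 0, 0, 0, 0, 0, 0], [0.05, 0, 0, 0, 0, 0, 0]]
  ]
}}

```text
time_s: 77.68
tool_pos: [0.5867, -0.461, 0.2049]
orientation: [2.211, 2.222, 0.005]
wrist_force: [-0.1, -0.8, 0.4]
grip_width: 0.58
```

```bash
python3 - <<'E'
from rim import *
p=cams.snapshot("scene"); q=cams.snapshot("top")
a=cv2.cvtColor(cv2.imread("pics/scene0.png"),6);b=cv2.cvtColor(p["img"],6)
for n,(x,y,w,h) in dict(left=(290,212,65,42),right=(184,200,62,40)).items():
    r=cv2.matchTemplate(b[y-14:y+h+14,x-6:x+w+6],a[y:y+h,x:x+w],5); _,v,_,l=cv2.minMaxLoc(r); print(n,round(v,2),"shift",l[0]-6,l[1]-14)
for n,c in dict(round=(.4975,-.3825),square=(.478,.3525)).items():
    for z in (.108,.113,.118,.123,.128):
        A=fit(p,None,c,z,rad=.0275,span=.015); B=fit(q,None,c,z,rad=.0275,span=.015); print(n,z,"scene",A[0],round(A[1]),"top",B[0],round(B[1]))
E
```

```text
left 0.92 shift 0 -1
right 0.9 shift 0 1
round 0.108 scene [ 0.4866 -0.3922] 88 top [ 0.4959 -0.385 ] 160
round 0.113 scene [ 0.4941 -0.3861] 87 top [ 0.4952 -0.3825] 158
round 0.118 scene [ 0.5019 -0.3802] 86 top [ 0.4947 -0.38  ] 156
round 0.123 scene [ 0.5096 -0.3743] 85 top [ 0.4943 -0.3774] 153
round 0.128 scene [ 0.5173 -0.3684] 84 top [ 0.4933 -0.3749] 151
square 0.108 scene [0.4667 0.3517] 95 top [0.4761 0.3555] 142
square 0.113 scene [0.4745 0.3511] 93 top [0.476  0.3539] 140
square 0.118 scene [0.4822 0.3508] 92 top [0.4738 0.3405] 138
square 0.123 scene [0.4895 0.3489] 91 top [0.4735 0.3387] 138
square 0.128 scene [0.4952 0.3448] 90 top [0.4733 0.3368] 137
```

```bash
python3 -c "
from h import *
print(workorder.job_done())"
```

```text
the job is handed in; nothing more can be done
None
```

I sorted all four loose cups, returned the weight to its pad, and handed the job in at about 78 s. Handing in gives no verdict, so the results below are from my own checks.

- **Weighing:** I weighed each cup on the left pan against the brass weight on the right. Two were heavy and went on the square-tray stack; two were light and went on the round-tray stack.
- **Knocked weight:** The weight was pushed to the edge of its pan before the last weighing. It stayed upright on the pan, so that weighing still counted, and I located it again before picking it up.
- **Stacks:** The two cups on top of each stack met resistance at the height expected for fully home. The first heavy cup needed a firmer push, about 41 N at the wrist. The first light cup was let go without a clear contact reading. Afterwards both stack tops measured about 115 mm against the expected 118 mm, within what the cameras can resolve.
- **Weight:** The wrist camera places it centred on its pad to within 1 mm. It touched down at the expected height.
- **Bystanders:** The petri dish, slide box and marker read within about 1 cm of where they started, which is within the scatter of those readings.
- **Less certain:** The empty balance reads about 1 pixel off the first picture at each pan (right slightly low), against 5–6 pixels at the stop. I took this as about level.

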